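Rebuild the stripped coffee grinder

ROBOT

A 6-joint arm with a two-finger parallel gripper is mounted at the origin on the work surface. World frame = base frame: x ahead of the robot, y to its left, z up, the work surface at z = 0. Lengths are in m, angles in rad, forces in N, time in s.
With the tool pointing down it reaches from about 0.25 to 0.775 m from the base axis. Payload 4 kg.
Tool frame: the origin (TCP) lies midway between the tips of the shut fingers; the grasp point (between the pads) lies grip_point_offset behind it (grip_point_offset is the distance from the TCP to the grasp point, in m); z points along the fingers, y is the line along which they close (so a half turn about z gives the same grasp; the last joint's range is limited). The gripper opens to 94 mm and grips with 3 to 60 N. Pads are 16 mm wide; open, the fingers measure 119 mm over their backs; the gripper's body (75 mm by 177 mm) begins 78 mm behind the grasp point.
Start: joints at [1.071, 0.087, 1.371, -0, 1.684, -0.103], TCP at [0.213, 0.507, 0.206] pointing down, gripper open.
Joint ranges: [-3.1, 3.1], [-0.76, 2.03], [0.27, 2.55], [-1.08, 4.22], [0.17, 2.65], [-2.57, 2.57]. Speed limits (rad/s): [2.79, 2.79, 3.14, 3.14, 3.14, 3.14].

INTERFACE

Orientations are given as [roll, pitch, yaw] about the fixed x, y, z axes, in that order (R = Rz(yaw) Ry(pitch) Rx(roll)).
In Python, from bench import * gives the robot as it stands. The module is installed in compiled form; this text tells all that it offers.
- The arm moves only by the tool apply_moves, never from a script. Its argument "commands" is a list of rows, each a list of 7 numbers: the turn, a rotation vector about the world's x, y, z in rad, then the shift along the world's x, y, z in m, then the opening in per cent of the stroke, from 0 (shut) to 100 (fully open). In form: [[ax, ay, az, x, y, z, jaw], ...]. A call has exactly 5 rows; each row is the pose to reach, as a shift and turn from the pose commanded when the call began; what a row does not reach only later rows make up. A row lasts 1/10 s, in which the tool goes at most 50 mm and 8.59 degrees, less where a joint would pass 70% of its speed; a pose out of reach is approached as far as the arm can. A call with a gripper value outside its range is refused whole. The fingers move at their own pace and stop on an object; the grip force is fixed at half the most. Time passes only in rows, so rows that repeat a pose let the fingers close, or fill a call up. It gives the time, the measured TCP pose, the force, the opening and the grip force at its end, in the units of the state.
- get_obs(): the state, without advancing time (a new reading comes with each control period).
- snapshot(name): name is "side" or "top" or "wrist"; returns a dict with "pixels" (480x640x3 uint8, red, green, blue), "vertical_fov" (degrees; the focal length in pixels is half the picture's height over the tangent of half this angle, whatever the lens; pixels are square), "cx", "cy" (the principal point, pixels), "k1" (the pictures are not rectified: a ray, as slopes to the right and down, at radius r is drawn at 1 + k1 r^2 times it, then the intrinsics apply), "rvec" (rotation vector, rad) and "tvec" (3), from world to camera coordinates, as OpenCV has them. Camera axes: x right, y down, z forward; pixel columns grow to the right and rows downward; lengths in m; the calibration is good to about 2 mm. A picture is of the moment at which its call begins. There is no depth.
- close_job(): hands the job in; it is judged then, once.
Trained networks look in the newest picture that a camera, given by its name, has taken for a name from the list of things; names that differ only in an ending like _2 or _b are one class to them, and where a whole thing is asked for, a point or a joint stands for the part that bears it (a point fixed in the world has none). Each returns a list of dicts, best first, with "score" (0 to 1); they miss things now and then, are a little off and sometimes report something else, mostly with a low value. They report only what shows in the picture. A call takes as long as a camera call.
- masks_of(camera, query): "mask" (480x640 bool, what is visible of it) and "extent" ([left, top, right, bottom] in pixels, round what is visible of it).
- place_of(camera, query): "pixel" ([column, row] in pixels: a listed point, or the origin of a listed thing).
The state is a dict: "time": time; "joint_positions": joint angles; "qvel": joint speeds; "joint_torque": joint torques, N m; "tool_pos": TCP position; "ee_rot": TCP orientation; "wrist_force": force on the tool from outside, world axes, zero at the start; "wrist_torque": the same for the moment, N m; "width": finger opening in m; "finger_force": force on a finger pad.
Only numpy, scipy, OpenCV 4.12 (cv2) and the standard library are available. Lean on these libraries where they do the work, as an engineer would, in place of code of your own. Each camera call takes 0.05 s, during which the arm holds its last target. There are 200 camera calls.

TASK

The coffee grinder on the counter was stripped for cleaning; put it back together. Build up its shaft from the bottom: every spacer ring that is laid out, then the burr carrier with its hub up, the toothed burr over that hub with its teeth up, the clamp ring and last the cap, each lying flat on the one below. Also hang the grounds cup by its rim in the fork under the chute, slid in from the open front until it is fully home against the stop with its handle straight out, and leave everything else on the counter where it stands.

Things in the scene. Friction and masses are not known exactly. Their poses are not given: they have to be found in the camera images.
- grinder: bench coffee grinder, fixed: grey column on a black foot (190 x 140 mm, 20 mm high), on top a round flat chamber floor (156 mm wide, 168 mm above the counter) from whose middle the bare shaft rises. Origin on the counter under the shaft axis; its x axis points to the back of the machine, so the front with chute and fork is at its -x; z up
- shaft_foot (a point): the foot of the shaft, on its axis at the level of the chamber floor; axes as grinder. The shaft is upright, 12 mm thick and 56 mm tall with a 7 mm long tapered tip (4 mm wide at the end); the chamber floor is flat and free for 78 mm around
- shaft_tip (a point): top end of the shaft, 56 mm above shaft_foot
- fork_home (a point): where the middle of the underside of the cup's rim flange rests when the cup is home in the fork: 92 mm in front of the shaft axis, 100 mm above the counter, on the fork's lower ledges. Axes as grinder: the cup slides in along +x until its flange touches the flat back stop. The chute over it is 36 mm wide, from 119 to 159 mm up, and reaches 105 mm in front of the shaft axis
- fork_mouth (a point): middle of the front end of the fork's ledges, at ledge height, 48 mm in front of fork_home; axes as grinder. The fork is two facing steel channels: ledges 64 mm apart, side walls 80 mm apart, slot 9 mm high. The upper lips (5 mm thick) begin 17 mm farther in than the ledges; flared side guides stand up to 21 mm out before the mouth
- spacer1: plain steel spacer ring, 34 mm wide, 6 mm high, bore 16 mm; one to three of them are laid out (an absent one has no pose); all alike; origin at the centre of its underside, z up through its bore
- spacer2: plain steel spacer ring, 34 mm wide, 6 mm high, bore 16 mm; one to three of them are laid out (an absent one has no pose); all alike; origin at the centre of its underside, z up through its bore
- spacer3: plain steel spacer ring, 34 mm wide, 6 mm high, bore 16 mm; one to three of them are laid out (an absent one has no pose); all alike; origin at the centre of its underside, z up through its bore
- carrier: aluminium burr carrier: a disc 60 mm wide and 8 mm high with a hub 34 mm wide rising 8 mm more (16 mm in all), bore 16 mm. Starts hub up; origin at the centre of its underside, z up through its bore
- burr: dark steel burr, a ring 60 mm wide, 10 mm high, bore 40 mm, that drops over the carrier's hub and rests on its disc; teeth on top (starts teeth up); origin at the centre of its underside, z up through its bore
- clamp_ring: plain steel clamp ring, 48 mm wide, 7 mm high, bore 16 mm, that lies on the burr; origin at the centre of its underside, z up through its bore
- cap: knurled steel cap, a round knob 30 mm wide and 38 mm high with a domed top and a blind bore from below, 16 mm wide and 28 mm deep; it just drops over the end of the shaft (no thread) and rests on the clamp ring; stands bore down; origin at the centre of its underside, z up
- cup: steel grounds cup standing on the counter, body 58 mm wide, 62 mm high, with a round rim flange 76 mm wide and 4 mm thick (its underside 52 mm up). A wooden bar handle 12 mm wide and 18 mm high (from 30 to 48 mm up) sticks out along the cup's -x, from 28 to 118 mm off its axis. Origin at the centre of its underside, z up. About 0.17 kg
- cup_rim (a point): centre of the underside of the cup's flange, 52 mm above the cup's origin; axes as cup
- cup_handle (a point): good grip point on the cup's handle: 80 mm from the cup's axis, 39 mm above its underside; axes as cup
- espresso_cup1: white espresso cup, 62 mm wide, 56 mm high; origin at the centre of its underside
- espresso_cup2: white espresso cup, 62 mm wide, 56 mm high; origin at the centre of its underside
- brush: cleaning brush lying flat, 150 mm long; origin under its middle
- screwdriver: screwdriver lying flat, 160 mm long; origin under its middle
- upper_burr: upper burr holder, a round aluminium part 90 mm wide and 30 mm high; it is fitted later, not now; origin at the centre of its underside

How it is judged:
By the outcome, as a careful person would: the job done as asked, in the order asked, and still so for the second after the job is handed in, with the robot touching nothing.
Of spacer1, spacer2, spacer3 only 1 to 3 are there at a start; the rules pass over those that are not, and their reading is None.
At some moment in a run one of carrier, burr, clamp_ring, cap, cup may be knocked a few centimetres aside while the robot is not near it.
It also fails if it takes over 210 s, if anything falls off the work surface, if the arm or the gripper's body presses on something with over 40 N, if the wrist force passes 120 N, or if a joint passes its speed limit or range.

## Working session

There is one attempt and no reset: what is moved stays moved. The work goes in short steps, Python scripts to look and compute and a tool call to move; the robot and the scene stay as the last step left them, time stands still between calls to the robot, and variables do not carry over. Pictures are saved under pics/ and viewed, at most 17 in all, crops included, and the job is handed in when it is done.

Besides the shell and the picture viewer there is one more tool, called after ">>>" as name(argument=value, ...) on one line, values as JSON. apply_moves: Moves the arm, as the interface text tells. Its arguments: {"type":"object","properties":{"commands":{"type":"array"}},"required":["commands"]}

```bash
mkdir -p pics
cat > h.py <<'E'
from bench import *
import numpy as np, cv2
from scipy.spatial.transform import Rotation as Ro
from scipy.optimize import least_squares
np.set_printoptions(precision=4,suppress=True)
def cam(s):
    f=240/np.tan(np.radians(s["vertical_fov"])/2)
    K=np.array([[f,0,s["cx"]],[0,f,s["cy"]],[0,0,1.]])
    R=cv2.Rodrigues(np.array(s["rvec"],float))[0]
    return dict(K=K,d=np.array([s["k1"],0,0,0.]),R=R,t=np.array(s["tvec"],float).ravel(),im=s["pixels"])
def snap(n,save=None):
    s=snapshot(n);c=cam(s)
    if save: cv2.imwrite("pics/"+save,cv2.cvtColor(s["pixels"],cv2.COLOR_RGB2BGR))
    return c
def proj(c,P):
    return cv2.projectPoints(np.atleast_2d(np.array(P,float)),cv2.Rodrigues(c["R"])[0],c["t"],c["K"],c["d"])[0][:,0]
def ray(c,px):
    u=cv2.undistortPoints(np.array(px,float).reshape(-1,1,2),c["K"],c["d"]).reshape(-1,2)[0]
    return -c["R"].T@c["t"], c["R"].T@np.array([u[0],u[1],1.])
def onz(c,px,z):
    o,d=ray(c,px);return o+d*(z-o[2])/d[2]
def tri(obs):
    A=np.zeros((3,3));b=np.zeros(3)
    for c,px in obs:
        o,d=ray(c,px);d=d/np.linalg.norm(d);M=np.eye(3)-np.outer(d,d);A+=M;b+=M@o
    X=np.linalg.solve(A,b)
    return X,[np.linalg.norm(proj(c,X)[0]-np.array(px)) for c,px in obs]
E
cat > a.py <<'E'
from h import *
cs={n:snap(n,n+"0.png") for n in("side","top","wrist")}
print(get_obs()["time"])
for n,c in cs.items(): print(n,"pos",-c["R"].T@c["t"],"fwd",c["R"][2],c["K"][0],c["d"][0])
for q in ["shaft_foot","shaft_tip","fork_home","fork_mouth","grinder","spacer1","carrier","burr","clamp_ring","cap","cup","cup_rim","cup_handle","espresso_cup1","brush","screwdriver","upper_burr"]:
    for n in("side","top"):
        print(q,n,[(np.round(r["pixel"],1).tolist(),round(r["score"],2)) for r in place_of(n,q)][:4])
print(get_obs())
E
python3 a.py
```

```text
0.15
side pos [ 0.046  -0.5355  0.8855] fwd [ 0.4815  0.5005 -0.7195] [446.1774   0.     316.6042] 0.02680050215057322
top pos [ 0.3344 -0.0455  1.4563] fwd [ 0.1517 -0.0015 -0.9884] [602.2455   0.     326.642 ] -0.07229613577230329
wrist pos [0.1354 0.5382 0.3828] fwd [ 0.2613 -0.1119 -0.9587] [356.1043   0.     323.4107] -0.0650175141918062
shaft_foot side [([297.0, 165.0], 0.97), ([315.4, 205.9], 0.34)]
shaft_foot top [([222.3, 179.9], 0.65), ([185.2, 292.6], 0.45)]
shaft_tip side [([295.4, 148.5], 0.71)]
shaft_tip top [([219.0, 169.3], 0.82), ([368.6, 249.1], 0.15)]
fork_home side [([315.6, 204.6], 0.74), ([225.1, 261.0], 0.55)]
fork_home top [([272.8, 191.7], 0.57)]
fork_mouth side [([331.4, 215.5], 0.84)]
fork_mouth top [([416.3, 239.7], 0.73), ([287.8, 195.6], 0.58)]
grinder side [([295.8, 216.5], 0.97), ([318.0, 384.3], 0.56), ([226.5, 262.2], 0.5)]
grinder top [([232.7, 194.9], 0.76), ([233.0, 302.1], 0.47)]
spacer1 side [([226.3, 260.9], 0.56), ([333.2, 349.6], 0.54), ([348.0, 309.4], 0.52), ([395.9, 331.2], 0.32)]
spacer1 top [([390.8, 294.9], 0.7), ([367.8, 246.5], 0.66),
[... 1036 characters left out ...]
59.1, 252.8], 0.26)]
screwdriver side [([320.5, 382.6], 0.92)]
screwdriver top [([403.7, 323.6], 0.6)]
upper_burr side [([379.6, 251.6], 0.61)]
upper_burr top [([334.5, 168.6], 0.88), ([461.5, 257.0], 0.26)]
{'time': 1.85, 'joint_positions': array([ 1.0709,  0.0872,  1.3707, -0.    ,  1.6836, -0.1031]), 'qvel': array([-0.0003,  0.0016,  0.0006, -0.0013, -0.0007, -0.0015]), 'joint_torque': array([ -0.0006, -34.0033, -30.2588,   0.0718,   0.0238,  -0.    ]), 'tool_pos': array([0.2126, 0.5073, 0.2055]), 'ee_rot': array([3.1415, 0.    , 2.7448]), 'wrist_force': array([ 0.4818,  0.043 , -0.0392]), 'wrist_torque': array([-0.0065, -0.0317, -0.0218]), 'finger_force': 0.0, 'width': 0.094137508489892}
```

View pics/top0.png

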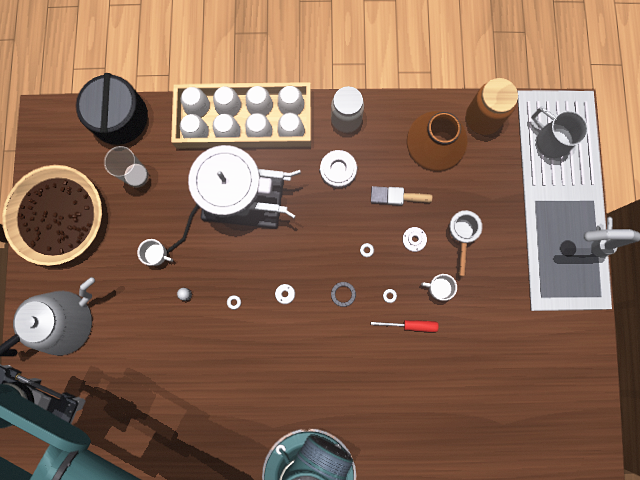

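View pics/side0.png

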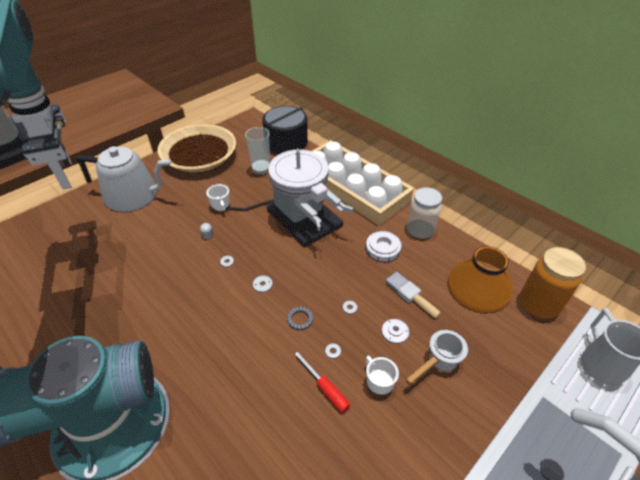

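```bash
cat >> h.py <<'E'
DIM=dict(spacer1=(.017,.006),carrier=(.03,.008),burr=(.03,.010),clamp_ring=(.024,.007),cap=(.015,.032))
def cyl(x,y,z,r,h):
    a=np.linspace(0,2*np.pi,60)
    return np.vstack([np.c_[x+r*np.cos(a),y+r*np.sin(a),0*a+zz] for zz in(z,z+h)])
def cen(pts):
    m=cv2.moments(cv2.convexHull(pts.astype(np.float32)));return np.array([m["m10"],m["m01"]])/m["m00"],m["m00"]
def mcyl(c,mask,q,z=0):
    r,h=DIM[q];ys,xs=np.nonzero(mask)
    k=cv2.connectedComponents(mask.astype(np.uint8))
    pm=np.c_[xs,ys]
    pm=np.vstack([pm+np.array(o)*.5 for o in((1,1),(1,-1),(-1,1),(-1,-1))])
    cm,am=cen(pm);p=onz(c,cm,z+h/2)[:2]
    for _ in range(5):
        c0,a0=cen(proj(c,cyl(*p,z,r,h)))
        p=p+(onz(c,cm,z+h/2)-onz(c,c0,z+h/2))[:2]
    return p,am/a0
def find(c,n,q,z=0,k=4):
    out=[]
    for m in masks_of(n,q)[:k]:
        if m["mask"].sum()<20: continue
        p,ar=mcyl(c,m["mask"],q,z);out.append((p.round(4).tolist(),round(float(ar),2),round(m["score"],2)))
    return out
E
python3 - <<'E'
from h import *
cs={n:snap(n) for n in("side","top")}
for q in DIM:
    for n in cs: print(q,n,find(cs[n],n,q))
def T(nm,ps,pt): 
    X,e=tri([(cs["side"],ps),(cs["top"],pt)]);print(nm,X,np.round(e,1))
T("tip",(295.4,148.5),(219,169.3));T("foot",(297,165),(222.3,179.9))
T("fork_home",(315.6,204.6),(272.8,191.7));T("mouth",(331.4,215.5),(287.8,195.6));T("grinder",(295.8,216.5),(232.7,194.9))
T("cup",(442.7,357.4),(460.6,230.1));T("rim",(446.3,346.4),(467.7,224.3));T("handle",(423.6,371.1),(463.5,258.4))
T("sp a",(226.3,260.9),(232.9,303.2));T("sp b",(333.2,349.6),(390.8,294.9));T("sp c",(348,309.4),(367.8,246.5))
T("cap",(205.4,237.2),(185.9,293.1));T("carrier",(397.7,333),(415.9,238.2));T("esp1",(376.5,382.4),(436.9,288.1))
import bench;print([k for k in dir(bench) if not k.startswith("__")], globals().get("grip_point_offset"))
E
```

```text
spacer1 side [([0.4071, 0.179], 0.94, 0.6), ([0.4204, -0.1954], 0.96, 0.6), ([0.5311, -0.1424], 1.09, 0.59)]
spacer1 top [([0.4208, -0.1982], 1.05, 0.64), ([0.408, 0.1784], 1.01, 0.48)]
carrier side [([0.5561, -0.2599], 1.01, 0.79)]
carrier top [([0.5591, -0.2616], 0.99, 0.66)]
burr side [([0.4233, -0.0845], 1.03, 0.79)]
burr top [([0.425, -0.0855], 1.03, 0.63), ([0.5598, -0.3846], 2.87, 0.29)]
clamp_ring side []
clamp_ring top [([0.4278, 0.0555], 1.01, 0.74)]
cap side [([0.4273, 0.2968], 0.99, 0.48)]
cap top [([0.4278, 0.2941], 0.87, 0.44)]
tip [0.6706 0.1817 0.2271] [2.2 2.7]
foot [0.6647 0.1797 0.1785] [0.1 0.1]
fork_home [0.6448 0.0787 0.1194] [3.1 3.5]
mouth [0.648  0.0393 0.1027] [1.1 1.2]
grinder [ 0.6699  0.1907 -0.0152] [2.4 2.8]
cup [ 0.5774 -0.3751  0.0082] [0.4 0.4]
rim [ 0.5795 -0.3778  0.0558] [3.  2.6]
handle [ 0.5038 -0.3719  0.0412] [0.3 0.3]
sp a [0.4052 0.1783 0.0072] [0.3 0.3]
sp b [ 0.42   -0.1994  0.0122] [0.7 0.7]
sp c [ 0.5358 -0.1442 -0.0075] [3.  2.9]
cap [ 0.426   0.2983 -0.0066] [1.8 2. ]
carrier [ 0.5601 -0.2665 -0.0008] [0.1 0.1]
esp1 [ 0.4354 -0.3122  0.0016] [1.1 1. ]
['IKError', 'close_job', 'get_obs', 'grip_point_offset', 'masks_of', 'place_of', 'snapshot'] 0.0188
```

>>> apply_moves(commands=[[0, 0, 0.1, 0, 0, 0.05, 100], [0, 0, 0.2, 0, 0, 0.1, 100], [0, 0, 0.3, 0.03, -0.02, 0.145, 100], [0, 0, 0.397, 0.067, -0.05, 0.145, 100], [0, 0, 0.397, 0.107, -0.08, 0.145, 100]])

```text
time: 2.95
tool_pos: [0.3184, 0.4289, 0.3536]
ee_rot: [3.137, 0.004, -3.137]
wrist_force: [1.1, 0.8, 0.2]
width: 0.0938
finger_force: 0.0
```

>>> apply_moves(commands=[[0, 0, 0, 0.04, -0.03, 0, 100], [0, 0, 0, 0.08, -0.06, 0, 100], [0, 0, 0, 0.12, -0.09, 0, 100], [0, 0, 0, 0.16, -0.12, 0, 100], [0, 0, 0, 0.19, -0.15, 0, 100]])

```text
time: 3.45
tool_pos: [0.5094, 0.2772, 0.3498]
ee_rot: [-3.141, -0.0, 3.141]
wrist_force: [-0.2, 0.8, -0.9]
width: 0.094
finger_force: 0.0
```

>>> apply_moves(commands=[[0, 0, 0, 0.03, -0.03, 0, 100], [0, 0, 0, 0.06, -0.06, 0, 100], [0, 0, 0, 0.08, -0.08, 0, 100], [0, 0, 0, 0.11, -0.1, 0, 100], [0, 0, 0, 0.11, -0.1, 0, 100]])

```text
time: 3.95
tool_pos: [0.6202, 0.1757, 0.3478]
ee_rot: [-3.14, -0.002, 3.137]
wrist_force: [-0.6, 0.4, -1.3]
width: 0.0941
finger_force: 0.0
```

Run:
```python
from h import *
c=snap("wrist","w1.png")
for q in ["shaft_tip","shaft_foot","fork_home","fork_mouth"]: print(q,[(np.round(r["pixel"],1).tolist(),round(r["score"],2)) for r in place_of("wrist",q)][:3])
o=get_obs();print(o["time"],o["tool_pos"],o["ee_rot"])
print(proj(c,[.668,.181,.224]),proj(c,[.668,.181,.168]))
```

```text
shaft_tip [([331.2, 288.9], 0.59), ([255.2, 238.9], 0.59)]
shaft_foot [([326.7, 270.4], 0.63), ([460.4, 131.2], 0.53)]
fork_home [([254.0, 239.9], 0.81)]
fork_mouth []
4.2 [0.6166 0.1799 0.3512] [ 3.141   0.0007 -3.1399]
[[330.9673 287.1496]] [[330.0169 266.2177]]
```

View pics/w1.png

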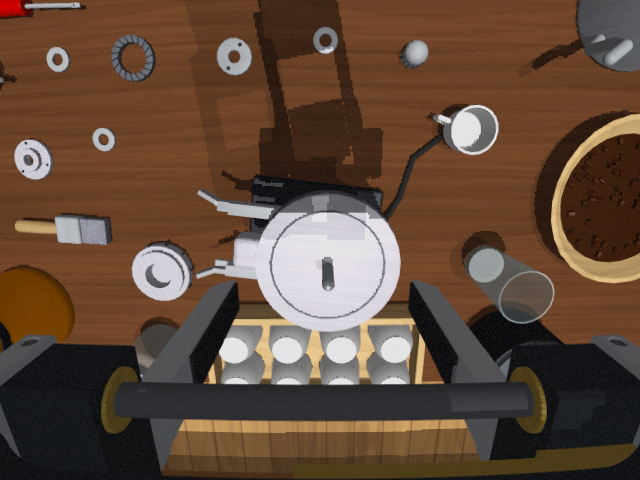

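Run:
```python
import cv2
im=cv2.imread("pics/w1.png");c=im[180:340,240:420]
cv2.imwrite("pics/w1c.png",cv2.resize(c,None,fx=4.4,fy=3.7*1.0,interpolation=cv2.INTER_CUBIC)[:600])
g=cv2.cvtColor(im,cv2.COLOR_BGR2GRAY);print(g[254:298:2,310:346:2])
```

```text
[[227 227 227 227 227 228 228 228 228 228 229 228 228 230 229 229 229 229]
 [227 226 227 227 227 227 228 216 217 217 216 227 227 227 227 228 228 228]
 [226 227 227 226 228 227 217 135 135 137 149 217 226 227 226 227 226 227]
 [225 225 225 221 204 204  95 130 127 137 135 151 227 226 226 226 226 226]
 [226 225 226 204 204 206  97  95  82  88 114 152 226 225 226 225 225 225]
 [227 226 226 204 204 204  92  68  67  69  69 163 227 226 227 226 226 227]
 [226 226 225 206 206 204  78  70  67  70  72  98 226 226 226 225 227 225]
 [224 225 226 226 206 207 105  68  71  72  71  90 226 225 225 227 227 227]
 [227 226 226 225 225 225 114  72  71  74  68  87 227 227 228 228 227 227]
 [224 226 227 227 228 227 114  69  70  70  72  78 226 226 226 225 225 224]
 [225 224 224 223 224 223 115  69  70  71  70  75 227 227 228 227 225 225]
 [225 224 225 224 226 225 115  72  73  69  73  74 223 223 223 224 224 224]
 [222 222 223 223 224 224 114  71  71  75  76  73 201 226 223 223 223 224]
 [225 224 225 225 225 224  67  70  79  80  81  75 195 224 224 225 224 224]
 [223 224 224 224 224 225  71  84  98  98  96  88 173 225 224 223 224 222]
 [224 223 223 224 225 223  90 100 109 114 108 103 170 226 225 225 225 225]
 [224 225 225 225 225 226 160 104 133 181 125 108 166 224 224 224 224 224]
 [223 223 223 223 224 225 220  99 174 207 164 138 224 225 224 225 224 225]
 [221 222 222 223 221 223 223 203 176 167 168 223 223 222 223 222 223 223]
 [220 220 221 220 220 221 220 220 221 221 220 221 222 223 222 222 222 222]
 [223 223 224 225 223 223 222 221 221 220 220 219 220 218 219 218 219 219]
 [219 220 219 220 221 221 222 223 223 223 223 224 223 223 222 221 220 220]]
```

View pics/w1c.png

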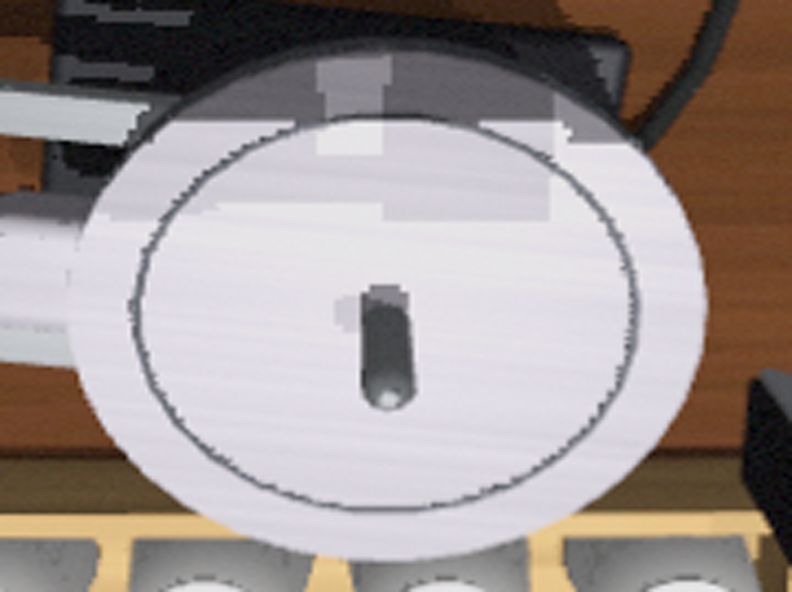

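```bash
cat > b.py <<'E'
from h import *
c=snap("wrist");g=cv2.cvtColor(c["im"],cv2.COLOR_RGB2GRAY)
a=np.linspace(0,2*np.pi,60)
def sil(x,y):
    P=np.vstack([cyl(x,y,.168,.006,.049),np.c_[x+.002*np.cos(a),y+.002*np.sin(a),0*a+.224]])
    m=np.zeros(g.shape,np.uint8);S=8
    cv2.fillConvexPoly(m,cv2.convexHull((proj(c,P)).astype(np.float32))[:,0].round().astype(np.int32),1);return m
dark=(g<185)
best=[]
p0=proj(c,[.667,.181,.224])[0].round().astype(int)
w=(slice(p0[1]-14,p0[1]+20),slice(p0[0]-16,p0[0]+17))
for x in np.arange(.655,.68,.0007):
    for y in np.arange(.170,.19,.0007):
        best.append(((sil(x,y)[w].astype(bool)^dark[w]).sum(),x,y))
best.sort();b=np.array(best[:25]);print(b[0],b[-1],b[:,1:].mean(0))
# floor circle: edge of bright disc
x=b[:,1:].mean(0)
rim=lambda p,r,z:proj(c,np.c_[p[0]+r*np.cos(a),p[1]+r*np.sin(a),0*a+z])
# edge offset along the radial normals
gf=cv2.GaussianBlur(g,(0,0),1.).astype(float);p=x.copy()
for it in range(4):
    res=[];rs=np.arange(.070,.086,.0005)
    prof=np.array([cv2.remap(gf,rim(p,r,.168)[:,0].astype(np.float32)[:,None],rim(p,r,.168)[:,1].astype(np.float32)[:,None],1)[:,0] for r in rs])
    d=-np.diff(prof,axis=0);k=d.argmax(0);ok=d.max(0)>12
    e=rs[k]+.00025
    A=np.c_[np.cos(a),np.sin(a),1+0*a][ok];s=least_squares(lambda v:A@v-e[ok],[0,0,.078],loss="soft_l1",f_scale=.0007).x
    p=p+s[:2]
print("floor",p,"r",s[2],ok.sum()); o=get_obs();print(o["time"],o["tool_pos"])
E
python3 b.py
```

```text
[25.      0.6676  0.1784] [54.      0.6648  0.1791] [0.667  0.1783]
floor [0.669  0.1783] r 0.07757954240482381 38
4.25 [0.6165 0.18   0.3514]
```

>>> apply_moves(commands=[[0, 0, 0, -0.045, 0, 0, 100], [0, 0, 0, -0.09, 0, 0, 100], [0, 0, 0, -0.135, 0, -0.02, 100], [0, 0, 0, -0.17, 0, -0.05, 100], [0, 0, 0, -0.197, -0.001, -0.09, 100]])

```text
time: 4.75
tool_pos: [0.4186, 0.1789, 0.2626]
ee_rot: [3.139, 0.007, -3.139]
wrist_force: [0.6, -0.3, 0.2]
width: 0.0942
finger_force: 0.0
```

>>> apply_moves(commands=[[0, 0, 0, 0, 0, -0.04, 100], [0, 0, 0, 0, 0, -0.08, 100], [0, 0, 0, 0, 0, -0.11, 100], [0, 0, 0, 0, 0, -0.11, 100], [0, 0, 0, 0, 0, -0.11, 100]])

```text
time: 5.25
tool_pos: [0.4201, 0.1784, 0.1515]
ee_rot: [3.141, 0.001, -3.14]
wrist_force: [-0.3, 0.9, 0.1]
width: 0.094
finger_force: 0.0
```

```bash
cat > m.py <<'E'
import sys
from h import *
c=snap("wrist","m%d.png"%int(get_obs()["time"]*100))
print(find(c,"wrist",sys.argv[1],float(sys.argv[2]) if len(sys.argv)>2 else 0))
o=get_obs();print(o["time"],o["tool_pos"],o["ee_rot"])
E
python3 m.py spacer1
```

```text
[([0.5283, -0.1456], 0.81, 0.77), ([0.4073, 0.177], 1.0, 0.73)]
5.35 [0.4217 0.1786 0.1533] [ 3.1401  0.0047 -3.1407]
```

>>> apply_moves(commands=[[0, 0, 0, -0.014, -0.002, -0.04, 60], [0, 0, 0, -0.014, -0.002, -0.08, 60], [0, 0, 0, -0.014, -0.002, -0.12, 60], [0, 0, 0, -0.014, -0.002, -0.14, 60], [0, 0, 0, -0.014, -0.002, -0.15, 60]])

```text
time: 5.85
tool_pos: [0.4067, 0.1761, 0.0003]
ee_rot: [3.141, 0.0, -3.141]
wrist_force: [-0.2, -0.4, 0.5]
width: 0.058
finger_force: 0.1
```

>>> apply_moves(commands=[[0, 0, 0, 0, 0, 0, 60], [0, 0, 0, 0, 0, 0, 0], [0, 0, 0, 0, 0, 0, 0], [0, 0, 0, 0, 0, 0, 0], [0, 0, 0, 0, 0, 0, 0]])

```text
time: 6.35
tool_pos: [0.4074, 0.1763, 0.0016]
ee_rot: [3.141, 0.002, -3.141]
wrist_force: [1.0, 0.5, 3.3]
width: 0.0327
finger_force: 30.0
```

>>> apply_moves(commands=[[0, 0, 0, 0, 0, 0.05, 0], [0, 0, 0, 0, 0, 0.1, 0], [0, 0, 0, 0, 0, 0.15, 0], [0, 0, 0, 0.02, 0, 0.195, 0], [0, 0, 0, 0.045, 0, 0.235, 0]])

```text
time: 6.85
tool_pos: [0.4515, 0.1761, 0.2389]
ee_rot: [3.141, 0.003, -3.141]
wrist_force: [0.9, 0.4, -0.6]
width: 0.0324
finger_force: 30.0
```

>>> apply_moves(commands=[[0, 0, 0, 0.045, 0, 0.015, 0], [0, 0, 0, 0.09, 0.002, 0.015, 0], [0, 0, 0, 0.135, 0.002, 0.015, 0], [0, 0, 0, 0.18, 0.002, 0.015, 0], [0, 0, 0, 0.2155, 0.002, 0.015, 0]])

```text
time: 7.35
tool_pos: [0.6689, 0.1776, 0.2493]
ee_rot: [-3.141, -0.001, 3.141]
wrist_force: [1.5, 0.0, 0.0]
width: 0.0319
finger_force: 30.0
```

Run:
```python
from h import *
o=get_obs();print(o["time"],o["tool_pos"],o["ee_rot"],o["wrist_force"],o["width"])
c=snap("wrist","h1.png")
for z in(.224,.168): print(z,proj(c,[.668,.1783,z]))
print(proj(c,o["tool_pos"]))
cv2.imwrite("pics/h1c.png",cv2.resize(cv2.cvtColor(c["im"],cv2.COLOR_RGB2BGR)[270:420,220:440],None,fx=3.5,fy=3.5))
```

```text
7.35 [0.6689 0.1776 0.2493] [-3.1414 -0.0009  3.1413] [1.5198 0.0353 0.0125] 0.031873346666883094
0.224 [[326.4959 277.9968]]
0.168 [[325.9474 250.4245]]
[[325.533  296.8941]]
```

View pics/h1c.png

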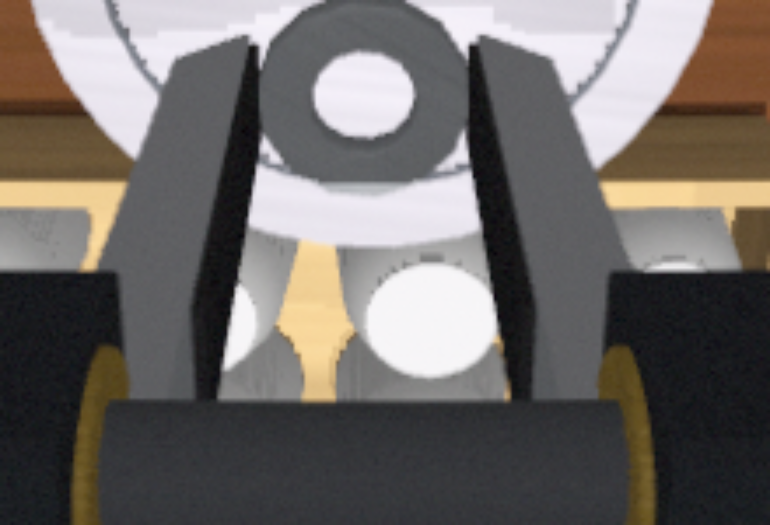

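>>> apply_moves(commands=[[0, 0, 0, -0.0005, 0.0005, -0.01, 0], [0, 0, 0, -0.001, 0.0005, -0.02, 0], [0, 0, 0, -0.001, 0.0005, -0.03, 0], [0, 0, 0, -0.001, 0.0005, -0.04, 0], [0, 0, 0, -0.001, 0.0005, -0.045, 0]])

```text
time: 7.9
tool_pos: [0.6666, 0.179, 0.2069]
ee_rot: [3.14, 0.006, -3.141]
wrist_force: [5.5, 0.8, 3.2]
width: 0.0326
finger_force: 30.0
```

>>> apply_moves(commands=[[0, 0, 0, 0.002, 0, -0.01, 0], [0, 0, 0, 0.002, 0, -0.02, 0], [0, 0, 0, 0.002, 0, -0.03, 0], [0, 0, 0, 0.002, 0, -0.035, 0], [0, 0, 0, 0.002, 0, -0.035, 0]])

```text
time: 8.4
tool_pos: [0.6671, 0.1783, 0.1697]
ee_rot: [-3.141, -0.002, -3.141]
wrist_force: [0.1, 1.0, 0.8]
width: 0.0325
finger_force: 30.0
```

>>> apply_moves(commands=[[0, 0, 0, 0, 0, 0, 60], [0, 0, 0, 0, 0, 0, 60], [0, 0, 0, 0, 0, 0.03, 60], [0, 0, 0, 0, 0, 0.07, 60], [0, 0, 0, 0, 0, 0.1, 60]])

```text
time: 8.9
tool_pos: [0.6679, 0.1784, 0.2725]
ee_rot: [3.141, 0.001, -3.141]
wrist_force: [-0.1, -0.3, 1.3]
width: 0.056
finger_force: 0.0
```

>>> apply_moves(commands=[[0, 0, 0, -0.02, -0.04, 0, 60], [0, 0, 0, -0.045, -0.08, 0, 60], [0, 0, 0, -0.07, -0.12, 0, 60], [0, 0, 0, -0.095, -0.16, 0, 60], [0, 0, 0, -0.12, -0.2, 0, 60]])

```text
time: 9.4
tool_pos: [0.5466, -0.0229, 0.2704]
ee_rot: [-3.141, -0.0, -3.141]
wrist_force: [0.8, 0.2, -0.1]
width: 0.0563
finger_force: 0.0
```

>>> apply_moves(commands=[[0, 0, 0, -0.025, -0.035, -0.02, 60], [0, 0, 0, -0.05, -0.07, -0.04, 60], [0, 0, 0, -0.075, -0.105, -0.06, 60], [0, 0, 0, -0.1, -0.14, -0.08, 60], [0, 0, 0, -0.115, -0.176, -0.1, 60]])

```text
time: 9.9
tool_pos: [0.4312, -0.1986, 0.1701]
ee_rot: [-3.141, 0.0, -3.141]
wrist_force: [-0.0, 0.4, 0.3]
width: 0.0562
finger_force: 0.0
```

>>> apply_moves(commands=[[0, 0, 0, 0, 0, -0.01, 60], [0, 0, 0, 0, 0, -0.02, 60], [0, 0, 0, 0, 0, -0.02, 60], [0, 0, 0, 0, 0, -0.02, 60], [0, 0, 0, 0, 0, -0.02, 60]])

```text
time: 10.4
tool_pos: [0.434, -0.1969, 0.1515]
ee_rot: [-3.141, 0.002, -3.139]
wrist_force: [-0.7, 0.2, 0.3]
width: 0.0565
finger_force: 0.0
```

```bash
python3 m.py spacer1
python3 - <<'E'
from h import *
for n in("top","side"):
    c=snap(n)
    print(n,"on shaft",find(c,n,"spacer1",.168)[:4]); print([(q,find(c,n,q)[:1]) for q in("carrier","burr","clamp_ring","cap")])
E
```

```text
[([0.5328, -0.1502], 0.54, 0.92)]
10.5 [ 0.4338 -0.1971  0.1514] [-3.1409  0.0015 -3.1398]
top on shaft [([0.5103, -0.1324], 0.85, 0.7), ([0.6678, 0.1783], 1.02, 0.42)]
[('carrier', [([0.5719, -0.2726], 0.35, 0.57)]), ('burr', [([0.4273, -0.0867], 1.05, 0.82)]), ('clamp_ring', [([0.4275, 0.0553], 0.99, 0.63)]), ('cap', [([0.4272, 0.2948], 0.98, 0.54)])]
side on shaft [([0.3477, -0.2602], 0.57, 0.72), ([0.4327, -0.2112], 0.23, 0.52)]
[('carrier', [([0.5544, -0.2596], 1.04, 0.79)]), ('burr', [([0.424, -0.0843], 1.07, 0.55)]), ('clamp_ring', [([0.4273, 0.0556], 1.07, 0.64)]), ('cap', [([0.4273, 0.2962], 1.21, 0.66)])]
```

```bash
python3 m.py spacer1
python3 - <<'E'
from h import *
c=snap("wrist","w2.png")
print(find(c,"wrist","spacer1",k=9),[onz(c,r["pixel"],0) for r in place_of("wrist","spacer1")])
print(proj(c,[.4205,-.197,.006]))
E
```

```text
[([0.5326, -0.1509], 0.57, 0.86), ([0.4192, -0.1985], 1.0, 0.62)]
11.2 [ 0.4329 -0.1976  0.1505] [ 3.1415 -0.     -3.1415]
[([0.4197, -0.1983], 0.91, 0.95), ([0.5326, -0.1507], 0.61, 0.73)] [array([ 0.5335, -0.1493,  0.    ]), array([ 0.4218, -0.1964,  0.    ])]
[[325.3707 217.8411]]
```

View pics/w2.png

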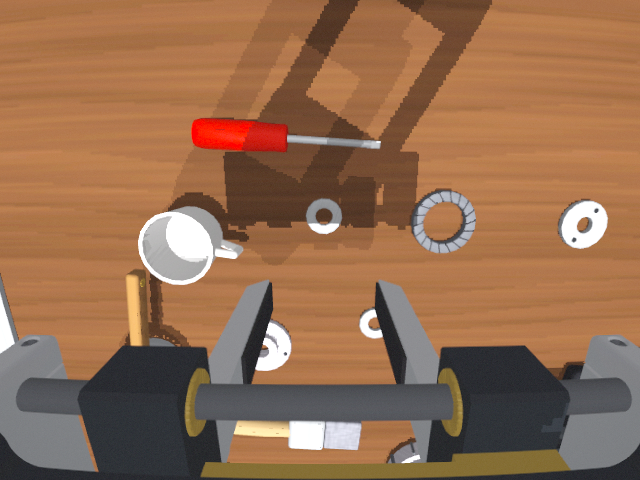

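>>> apply_moves(commands=[[0, 0, 0, -0.0135, -0.001, -0.04, 60], [0, 0, 0, -0.0135, -0.001, -0.08, 60], [0, 0, 0, -0.0135, -0.001, -0.12, 60], [0, 0, 0, -0.0135, -0.001, -0.14, 60], [0, 0, 0, -0.0135, -0.001, -0.149, 60]])

```text
time: 11.85
tool_pos: [0.4171, -0.1972, -0.0]
ee_rot: [3.138, -0.006, -3.141]
wrist_force: [-15.2, 10.1, 46.3]
width: 0.0564
finger_force: 22.9
```

>>> apply_moves(commands=[[0, 0, 0, 0, 0, 0, 60], [0, 0, 0, 0, 0, 0, 0], [0, 0, 0, 0, 0, 0, 0], [0, 0, 0, 0, 0, 0, 0], [0, 0, 0, 0, 0, 0, 0]])

```text
time: 12.35
tool_pos: [0.4199, -0.1988, 0.0021]
ee_rot: [-3.141, 0.001, -3.141]
wrist_force: [0.7, 0.2, 2.8]
width: 0.0323
finger_force: 30.0
```

>>> apply_moves(commands=[[0, 0, 0, 0, 0, 0.05, 0], [0, 0, 0, 0, 0, 0.1, 0], [0, 0, 0, 0, 0.02, 0.14, 0], [0, 0, 0, 0, 0.04, 0.185, 0], [0, 0, 0, 0.02, 0.06, 0.225, 0]])

```text
time: 12.85
tool_pos: [0.4384, -0.1382, 0.2294]
ee_rot: [-3.14, 0.002, 3.14]
wrist_force: [1.6, -0.7, 0.5]
width: 0.0321
finger_force: 30.0
```

>>> apply_moves(commands=[[0, 0, 0, 0.02, 0.04, 0.01, 0], [0, 0, 0, 0.045, 0.08, 0.02, 0], [0, 0, 0, 0.07, 0.12, 0.025, 0], [0, 0, 0, 0.095, 0.16, 0.025, 0], [0, 0, 0, 0.12, 0.2, 0.025, 0]])

```text
time: 13.35
tool_pos: [0.5602, 0.0632, 0.2519]
ee_rot: [-3.141, 0.001, -3.141]
wrist_force: [0.4, 0.2, 0.3]
width: 0.0324
finger_force: 30.0
```

>>> apply_moves(commands=[[0, 0, 0, 0.03, 0.035, 0, 0], [0, 0, 0, 0.06, 0.07, 0, 0], [0, 0, 0, 0.09, 0.1, 0, 0], [0, 0, 0, 0.108, 0.117, 0, 0], [0, 0, 0, 0.108, 0.117, 0, 0]])

```text
time: 13.85
tool_pos: [0.6684, 0.1809, 0.2485]
ee_rot: [3.142, -0.003, -3.138]
wrist_force: [-0.6, 0.2, -0.7]
width: 0.0326
finger_force: 30.0
```

>>> apply_moves(commands=[[0, 0, 0, 0, -0.0015, -0.01, 0], [0, 0, 0, 0, -0.0025, -0.02, 0], [0, 0, 0, 0, -0.0025, -0.03, 0], [0, 0, 0, 0, -0.0025, -0.04, 0], [0, 0, 0, 0, -0.0025, -0.045, 0]])

```text
time: 14.35
tool_pos: [0.6679, 0.1773, 0.2074]
ee_rot: [3.137, 0.005, -3.141]
wrist_force: [2.6, 4.7, 3.7]
width: 0.0323
finger_force: 30.0
```

>>> apply_moves(commands=[[0, 0, 0, 0, 0, -0.01, 0], [0, 0, 0, 0, 0, -0.018, 0], [0, 0, 0, 0, 0, -0.024, 0], [0, 0, 0, 0, 0, -0.026, 0], [0, 0, 0, 0, 0, -0.026, 0]])

```text
time: 14.85
tool_pos: [0.6679, 0.1773, 0.1809]
ee_rot: [3.138, 0.004, -3.141]
wrist_force: [0.6, 5.5, 1.5]
width: 0.0319
finger_force: 30.0
```

>>> apply_moves(commands=[[0, 0, 0, 0, 0.0015, -0.002, 0], [0, 0, 0, 0, 0.0015, -0.004, 0], [0, 0, 0, 0, 0.0015, -0.004, 0], [0, 0, 0, 0, 0.0015, -0.004, 0], [0, 0, 0, 0, 0.0015, -0.004, 60]])

```text
time: 15.35
tool_pos: [0.6665, 0.1765, 0.1759]
ee_rot: [-3.14, -0.003, 3.141]
wrist_force: [-1.0, 0.4, -0.2]
width: 0.0371
finger_force: 0.0
```

>>> apply_moves(commands=[[0, 0, 0, 0, 0, 0, 60], [0, 0, 0, 0, 0, 0, 60], [0, 0, 0, 0, 0, 0.03, 60], [0, 0, 0, 0, 0, 0.07, 60], [0, 0, 0, 0, 0, 0.1, 60]])

```text
time: 15.85
tool_pos: [0.667, 0.1768, 0.2781]
ee_rot: [-3.141, -0.001, 3.141]
wrist_force: [-0.4, -1.2, 0.5]
width: 0.0566
finger_force: 0.0
```

>>> apply_moves(commands=[[0, 0, 0, -0.02, -0.045, 0, 60], [0, 0, 0, -0.035, -0.09, 0, 60], [0, 0, 0, -0.05, -0.135, 0, 60], [0, 0, 0, -0.07, -0.18, 0, 60], [0, 0, 0, -0.09, -0.22, 0, 60]])

```text
time: 16.35
tool_pos: [0.5757, -0.0449, 0.2758]
ee_rot: [-3.141, -0.002, 3.141]
wrist_force: [0.6, -0.9, 0.2]
width: 0.0561
finger_force: 0.0
```

>>> apply_moves(commands=[[0, 0, 0, -0.02, -0.025, -0.03, 60], [0, 0, 0, -0.03, -0.055, -0.06, 60], [0, 0, 0, -0.035, -0.085, -0.09, 60], [0, 0, 0, -0.035, -0.105, -0.12, 60], [0, 0, 0, -0.035, -0.105, -0.12, 60]])

```text
time: 16.85
tool_pos: [0.5383, -0.149, 0.1507]
ee_rot: [3.139, -0.011, 3.138]
wrist_force: [-0.5, 0.8, -0.8]
width: 0.0562
finger_force: 0.0
```

```bash
python3 m.py spacer1; python3 m.py spacer1
```

```text
[([0.5308, -0.1452], 1.01, 0.63), ([0.6673, 0.1294], 17.31, 0.63)]
16.95 [ 0.5417 -0.1474  0.1561] [ 3.1403 -0.0022  3.1408]
[([0.5311, -0.1453], 0.97, 0.62)]
17.05 [ 0.5434 -0.1471  0.1585] [-3.141   0.0026 -3.1405]
```

>>> apply_moves(commands=[[0, 0, 0, -0.012, 0.002, -0.045, 60], [0, 0, 0, -0.012, 0.002, -0.09, 60], [0, 0, 0, -0.012, 0.002, -0.13, 60], [0, 0, 0, -0.012, 0.002, -0.145, 60], [0, 0, 0, -0.012, 0.002, -0.152, 60]])

```text
time: 17.55
tool_pos: [0.5307, -0.1448, 0.0044]
ee_rot: [3.141, -0.0, -3.14]
wrist_force: [-0.1, -0.2, 0.4]
width: 0.0563
finger_force: 0.0
```

>>> apply_moves(commands=[[0, 0, 0, 0, 0, -0.001, 60], [0, 0, 0, 0, 0, -0.002, 60], [0, 0, 0, 0, 0, -0.002, 0], [0, 0, 0, 0, 0, -0.002, 0], [0, 0, 0, 0, 0, -0.002, 0]])

```text
time: 18.05
tool_pos: [0.531, -0.1459, 0.0035]
ee_rot: [-3.141, 0.002, -3.141]
wrist_force: [0.8, 0.7, -0.5]
width: 0.0358
finger_force: 0.1
```

>>> apply_moves(commands=[[0, 0, 0, 0, 0, 0, 0], [0, 0, 0, 0, 0, 0.04, 0], [0, 0, 0, 0, 0, 0.09, 0], [0, 0, 0, 0, 0, 0.14, 0], [0, 0, 0, 0, 0, 0.19, 0]])

```text
time: 18.55
tool_pos: [0.5299, -0.1454, 0.1943]
ee_rot: [3.141, -0.0, -3.141]
wrist_force: [1.2, -0.8, 0.1]
width: 0.0312
finger_force: 30.0
```

>>> apply_moves(commands=[[0, 0, 0, 0, 0.01, 0.045, 0], [0, 0, 0, 0.02, 0.05, 0.06, 0], [0, 0, 0, 0.035, 0.095, 0.06, 0], [0, 0, 0, 0.05, 0.14, 0.06, 0], [0, 0, 0, 0.07, 0.18, 0.06, 0]])

```text
time: 19.05
tool_pos: [0.6005, 0.0363, 0.2531]
ee_rot: [3.141, 0.001, -3.141]
wrist_force: [0.6, -1.1, 0.3]
width: 0.0316
finger_force: 30.0
```

>>> apply_moves(commands=[[0, 0, 0, 0.015, 0.045, 0, 0], [0, 0, 0, 0.03, 0.085, 0, 0], [0, 0, 0, 0.05, 0.125, 0, 0], [0, 0, 0, 0.067, 0.144, 0, 0], [0, 0, 0, 0.067, 0.144, 0, 0]])

```text
time: 19.55
tool_pos: [0.6681, 0.1815, 0.25]
ee_rot: [3.141, -0.002, -3.138]
wrist_force: [0.2, -0.1, -0.8]
width: 0.0314
finger_force: 30.0
```

>>> apply_moves(commands=[[0, 0, 0, 0, -0.002, -0.01, 0], [0, 0, 0, 0, -0.002, -0.02, 0], [0, 0, 0, 0, -0.002, -0.03, 0], [0, 0, 0, 0, -0.002, -0.04, 0], [0, 0, 0, 0, -0.002, -0.05, 0]])

```text
time: 20.05
tool_pos: [0.6679, 0.1771, 0.2034]
ee_rot: [3.138, 0.004, -3.141]
wrist_force: [2.0, 4.1, 2.9]
width: 0.0315
finger_force: 30.0
```

>>> apply_moves(commands=[[0, 0, 0, 0, 0, -0.006, 0], [0, 0, 0, 0, 0, -0.01, 0], [0, 0, 0, 0, 0, -0.012, 0], [0, 0, 0, 0, 0, -0.013, 0], [0, 0, 0, 0, 0, -0.013, 0]])

```text
time: 20.55
tool_pos: [0.6678, 0.1772, 0.1896]
ee_rot: [3.14, 0.002, -3.141]
wrist_force: [2.8, 4.8, 2.1]
width: 0.0313
finger_force: 30.0
```

>>> apply_moves(commands=[[0, 0, 0, 0, 0.0015, -0.003, 0], [0, 0, 0, 0, 0.0015, -0.005, 0], [0, 0, 0, 0, 0.0015, -0.005, 0], [0, 0, 0, 0, 0.0015, -0.005, 0], [0, 0, 0, 0, 0.0015, -0.005, 60]])

```text
time: 21.05
tool_pos: [0.6665, 0.177, 0.1836]
ee_rot: [-3.14, -0.003, 3.141]
wrist_force: [-0.5, 0.3, -0.5]
width: 0.0365
finger_force: 0.0
```

>>> apply_moves(commands=[[0, 0, 0, 0, 0, 0, 60], [0, 0, 0, 0, 0, 0, 60], [0, 0, 0, 0, 0, 0.03, 60], [0, 0, 0, 0, 0, 0.07, 80], [0, 0, 0, 0, 0, 0.1, 80]])

```text
time: 21.55
tool_pos: [0.667, 0.1775, 0.2866]
ee_rot: [-3.141, 0.0, 3.141]
wrist_force: [1.0, -0.8, 0.3]
width: 0.0692
finger_force: 0.0
```

>>> apply_moves(commands=[[0, 0, 0, -0.01, -0.045, 0, 80], [0, 0, 0, -0.02, -0.09, 0, 80], [0, 0, 0, -0.03, -0.135, 0, 80], [0, 0, 0, -0.04, -0.18, 0, 80], [0, 0, 0, -0.05, -0.225, 0, 80]])

```text
time: 22.05
tool_pos: [0.6162, -0.0489, 0.2845]
ee_rot: [-3.141, -0.001, -3.141]
wrist_force: [0.6, -0.6, -0.3]
width: 0.0751
finger_force: 0.0
```

>>> apply_moves(commands=[[0, 0, 0, -0.01, -0.045, -0.01, 80], [0, 0, 0, -0.02, -0.09, -0.02, 80], [0, 0, 0, -0.03, -0.135, -0.03, 80], [0, 0, 0, -0.04, -0.175, -0.05, 80], [0, 0, 0, -0.048, -0.212, -0.08, 80]])

```text
time: 22.55
tool_pos: [0.569, -0.2617, 0.2062]
ee_rot: [-3.139, 0.003, 3.141]
wrist_force: [1.3, -0.5, 0.7]
width: 0.0752
finger_force: 0.0
```

>>> apply_moves(commands=[[0, 0, 0, 0, 0, -0.03, 80], [0, 0, 0, 0, 0, -0.04, 80], [0, 0, 0, 0, 0, -0.04, 80], [0, 0, 0, 0, 0, -0.04, 80], [0, 0, 0, 0, 0, -0.04, 80]])

```text
time: 23.05
tool_pos: [0.5707, -0.2587, 0.1671]
ee_rot: [-3.14, 0.004, -3.14]
wrist_force: [1.0, 0.1, -0.0]
width: 0.0754
finger_force: 0.0
```

```bash
python3 m.py carrier; python3 m.py carrier;python3 - <<'E'
from h import *
for n in("top","side"):
    c=snap(n)
    print(n,"on shaft",find(c,n,"spacer1",.180)[:4])
E
```

```text
[([0.5564, -0.2627], 0.99, 0.57)]
23.15 [ 0.5705 -0.2588  0.1667] [-3.1398  0.0031 -3.1401]
[([0.5565, -0.2628], 0.98, 0.76), ([0.6608, 0.0788], 0.99, 0.72)]
23.25 [ 0.5701 -0.2589  0.1659] [-3.1405  0.002  -3.1406]
top on shaft [([0.6666, 0.1769], 0.7, 0.49)]
side on shaft []
```

>>> apply_moves(commands=[[0, 0, 0, -0.0135, -0.004, -0.045, 80], [0, 0, 0, -0.0135, -0.004, -0.09, 80], [0, 0, 0, -0.0135, -0.004, -0.13, 80], [0, 0, 0, -0.0135, -0.004, -0.15, 80], [0, 0, 0, -0.0135, -0.004, -0.158, 80]])

```text
time: 23.95
tool_pos: [0.5537, -0.2619, 0.0029]
ee_rot: [3.138, -0.005, -3.142]
wrist_force: [0.7, 0.5, 0.7]
width: 0.0752
finger_force: 0.0
```

>>> apply_moves(commands=[[0, 0, 0, 0, 0, -0.001, 80], [0, 0, 0, 0, 0, -0.002, 80], [0, 0, 0, 0, 0, -0.003, 80], [0, 0, 0, 0, 0, -0.003, 0], [0, 0, 0, 0, 0, -0.003, 0]])

```text
time: 24.45
tool_pos: [0.5565, -0.2633, 0.0047]
ee_rot: [-3.141, 0.002, -3.141]
wrist_force: [0.1, 0.9, 1.5]
width: 0.0624
finger_force: 0.7
```

>>> apply_moves(commands=[[0, 0, 0, 0, 0, 0, 0], [0, 0, 0, 0, 0, 0, 0], [0, 0, 0, 0, 0, 0.03, 0], [0, 0, 0, 0, 0, 0.07, 0], [0, 0, 0, 0, 0, 0.12, 0]])

```text
time: 24.95
tool_pos: [0.554, -0.2623, 0.1215]
ee_rot: [3.139, -0.006, -3.141]
wrist_force: [0.2, -1.4, -0.3]
width: 0.0585
finger_force: 30.0
```

>>> apply_moves(commands=[[0, 0, 0, 0, 0, 0.045, 0], [0, 0, 0, 0, 0, 0.09, 0], [0, 0, 0, 0.01, 0.03, 0.125, 0], [0, 0, 0, 0.02, 0.075, 0.137, 0], [0, 0, 0, 0.03, 0.12, 0.137, 0]])

```text
time: 25.45
tool_pos: [0.5871, -0.143, 0.2639]
ee_rot: [-3.139, 0.006, 3.14]
wrist_force: [0.3, 0.1, -1.1]
width: 0.0588
finger_force: 30.0
```

>>> apply_moves(commands=[[0, 0, 0, 0.01, 0.045, 0, 0], [0, 0, 0, 0.02, 0.09, 0, 0], [0, 0, 0, 0.03, 0.135, 0, 0], [0, 0, 0, 0.04, 0.18, 0, 0], [0, 0, 0, 0.05, 0.225, 0, 0]])

```text
time: 25.95
tool_pos: [0.6359, 0.0835, 0.2598]
ee_rot: [-3.141, -0.001, 3.142]
wrist_force: [1.1, -0.2, 0.3]
width: 0.0586
finger_force: 30.0
```

>>> apply_moves(commands=[[0, 0, 0, 0.01, 0.045, 0, 0], [0, 0, 0, 0.02, 0.075, 0, 0], [0, 0, 0, 0.0305, 0.0965, 0, 0], [0, 0, 0, 0.0305, 0.0965, 0, 0], [0, 0, 0, 0.0305, 0.0965, 0, 0]])

```text
time: 26.45
tool_pos: [0.6662, 0.1783, 0.2593]
ee_rot: [-3.14, -0.002, -3.141]
wrist_force: [0.2, 0.1, -1.6]
width: 0.0583
finger_force: 30.0
```

Run:
```python
from h import *
o=get_obs();print(o["time"],o["tool_pos"],o["ee_rot"],o["wrist_force"],o["width"])
c=snap("wrist","h2.png")
print(find(c,"wrist","carrier",o["tool_pos"][2]-.0047))
for n in("top","side"):
    c=snap(n);print(n,"cup",[(onz(c,r["pixel"],.0),r["score"]) for r in place_of(n,"cup")][:1],[(q,find(c,n,q)[:1]) for q in("burr","clamp_ring","cap")])
```

```text
26.45 [0.6662 0.1783 0.2593] [-3.1404 -0.0018 -3.1409] [ 0.2161  0.0514 -1.5673] 0.058344965923587476
[([0.666, 0.1772], 0.95, 0.9), ([0.6196, 0.1707], 4.7, 0.16)]
top cup [(array([ 0.5799, -0.3789,  0.    ]), 0.94)] [('burr', [([0.4251, -0.0863], 1.1, 0.73)]), ('clamp_ring', [([0.4394, -0.3252], 1.88, 0.69)]), ('cap', [])]
side cup [(array([ 0.5845, -0.3678,  0.    ]), 0.67)] [('burr', [([0.4236, -0.0837], 0.94, 0.83)]), ('clamp_ring', [([0.8241, 0.3591], 0.66, 0.54)]), ('cap', [([0.428, 0.2984], 0.99, 0.62)])]
```

>>> apply_moves(commands=[[0, 0, 0, 0.0015, 0.0005, -0.01, 0], [0, 0, 0, 0.0015, 0.0005, -0.02, 0], [0, 0, 0, 0.0015, 0.0005, -0.03, 0], [0, 0, 0, 0.0015, 0.0005, -0.04, 0], [0, 0, 0, 0.0015, 0.0005, -0.045, 0]])

```text
time: 27.55
tool_pos: [0.6672, 0.1788, 0.2131]
ee_rot: [-3.141, -0.003, -3.141]
wrist_force: [-0.8, -0.4, -1.2]
width: 0.0585
finger_force: 30.0
```

>>> apply_moves(commands=[[0, 0, 0, 0, 0, -0.006, 0], [0, 0, 0, 0, 0, -0.012, 0], [0, 0, 0, 0, 0, -0.018, 0], [0, 0, 0, 0, 0, -0.02, 0], [0, 0, 0, 0, 0, -0.02, 0]])

```text
time: 28.05
tool_pos: [0.6677, 0.1789, 0.195]
ee_rot: [-3.142, -0.001, -3.141]
wrist_force: [0.2, 1.0, -0.8]
width: 0.0585
finger_force: 30.0
```

>>> apply_moves(commands=[[0, 0, 0, 0, 0, -0.002, 0], [0, 0, 0, 0, 0, -0.0035, 0], [0, 0, 0, 0, 0, -0.0035, 0], [0, 0, 0, 0, 0, -0.0035, 80], [0, 0, 0, 0, 0, -0.0035, 80]])

```text
time: 28.55
tool_pos: [0.6681, 0.179, 0.1926]
ee_rot: [3.141, 0.001, -3.141]
wrist_force: [0.1, -0.2, -0.0]
width: 0.0711
finger_force: 0.0
```

>>> apply_moves(commands=[[0, 0, 0, 0, 0, 0, 80], [0, 0, 0, 0, 0, 0.02, 80], [0, 0, 0, 0, 0, 0.05, 80], [0, 0, 0, 0, 0, 0.08, 80], [0, 0, 0, 0, 0, 0.09, 80]])

```text
time: 29.05
tool_pos: [0.6689, 0.1791, 0.2868]
ee_rot: [3.14, 0.007, -3.141]
wrist_force: [0.1, -0.1, 1.1]
width: 0.0748
finger_force: 0.0
```

>>> apply_moves(commands=[[0, 0, 0, -0.03, -0.035, 0, 80], [0, 0, 0, -0.06, -0.07, 0, 80], [0, 0, 0, -0.09, -0.105, 0, 80], [0, 0, 0, -0.12, -0.14, 0, 80], [0, 0, 0, -0.15, -0.175, 0, 80]])

```text
time: 29.55
tool_pos: [0.5163, 0.0028, 0.281]
ee_rot: [-3.142, -0.001, -3.141]
wrist_force: [0.9, -1.2, 0.5]
width: 0.0751
finger_force: 0.0
```

>>> apply_moves(commands=[[0, 0, 0, -0.02, -0.025, -0.03, 80], [0, 0, 0, -0.04, -0.05, -0.06, 80], [0, 0, 0, -0.06, -0.075, -0.09, 80], [0, 0, 0, -0.08, -0.088, -0.12, 80], [0, 0, 0, -0.08, -0.088, -0.125, 80]])

```text
time: 30.05
tool_pos: [0.4327, -0.0841, 0.1514]
ee_rot: [3.139, -0.01, 3.139]
wrist_force: [-0.3, -0.0, -0.8]
width: 0.0754
finger_force: 0.0
```

```bash
python3 m.py burr; python3 m.py burr
```

```text
[([0.4239, -0.0864], 0.96, 0.71), ([0.7039, -0.0782], 0.6, 0.4)]
30.15 [ 0.4373 -0.0838  0.1559] [ 3.1403 -0.0016  3.1408]
[([0.424, -0.0865], 0.98, 0.83)]
30.25 [ 0.4396 -0.0839  0.1587] [-3.141   0.0034 -3.1406]
```

>>> apply_moves(commands=[[0, 0, 0, -0.0145, -0.0027, -0.045, 80], [0, 0, 0, -0.0145, -0.0027, -0.09, 80], [0, 0, 0, -0.0145, -0.0027, -0.13, 80], [0, 0, 0, -0.0145, -0.0027, -0.145, 80], [0, 0, 0, -0.0145, -0.0027, -0.15, 80]])

```text
time: 30.75
tool_pos: [0.4242, -0.0861, 0.0065]
ee_rot: [3.141, -0.001, -3.14]
wrist_force: [0.2, 0.1, 0.0]
width: 0.0749
finger_force: 0.0
```

>>> apply_moves(commands=[[0, 0, 0, 0, 0, -0.001, 80], [0, 0, 0, 0, 0, -0.002, 80], [0, 0, 0, 0, 0, -0.003, 80], [0, 0, 0, 0, 0, -0.003, 0], [0, 0, 0, 0, 0, -0.003, 0]])

```text
time: 31.25
tool_pos: [0.4239, -0.0869, 0.0047]
ee_rot: [-3.141, 0.001, -3.141]
wrist_force: [-1.0, 1.2, -0.2]
width: 0.0622
finger_force: 0.5
```

>>> apply_moves(commands=[[0, 0, 0, 0, 0, 0, 0], [0, 0, 0, 0, 0, 0, 0], [0, 0, 0, 0, 0, 0.03, 0], [0, 0, 0, 0, 0, 0.08, 0], [0, 0, 0, 0, 0, 0.13, 0]])

```text
time: 31.75
tool_pos: [0.422, -0.0866, 0.1341]
ee_rot: [3.141, -0.003, -3.142]
wrist_force: [1.2, -0.2, -0.5]
width: 0.0588
finger_force: 30.0
```

>>> apply_moves(commands=[[0, 0, 0, 0, 0, 0.045, 0], [0, 0, 0, 0, 0, 0.09, 0], [0, 0, 0, 0.02, 0.02, 0.13, 0], [0, 0, 0, 0.05, 0.055, 0.13, 0], [0, 0, 0, 0.08, 0.09, 0.13, 0]])

```text
time: 32.25
tool_pos: [0.5049, 0.0035, 0.266]
ee_rot: [-3.141, 0.004, 3.14]
wrist_force: [-0.0, -1.2, -1.1]
width: 0.0586
finger_force: 30.0
```

>>> apply_moves(commands=[[0, 0, 0, 0.03, 0.035, 0, 0], [0, 0, 0, 0.06, 0.07, 0, 0], [0, 0, 0, 0.09, 0.105, 0, 0], [0, 0, 0, 0.12, 0.14, 0, 0], [0, 0, 0, 0.15, 0.165, 0, 0]])

```text
time: 32.75
tool_pos: [0.6541, 0.1706, 0.2628]
ee_rot: [-3.141, -0.002, -3.14]
wrist_force: [0.2, -0.2, -1.0]
width: 0.0587
finger_force: 30.0
```

>>> apply_moves(commands=[[0, 0, 0, 0.01, 0.01, 0, 0], [0, 0, 0, 0.013, 0.01, 0, 0], [0, 0, 0, 0.013, 0.01, 0, 0], [0, 0, 0, 0.013, 0.01, 0, 0], [0, 0, 0, 0.013, 0.01, 0, 0]])

```text
time: 33.25
tool_pos: [0.6659, 0.1772, 0.2649]
ee_rot: [3.142, 0.001, 3.141]
wrist_force: [0.6, 0.3, -1.0]
width: 0.0591
finger_force: 30.0
```

```bash
cat > k.py <<'E'
import sys
from h import *
o=get_obs();print(o["time"],o["tool_pos"],o["ee_rot"],o["wrist_force"],o["width"])
c=snap("wrist","k%d.png"%int(o["time"]*100))
print(find(c,"wrist",sys.argv[1],o["tool_pos"][2]-float(sys.argv[2])))
E
python3 k.py burr .0045
```

```text
33.25 [0.6659 0.1772 0.2649] [3.1416 0.0009 3.1405] [ 0.6099  0.3117 -0.9802] 0.059093365640021336
[([0.6657, 0.176], 0.95, 0.9)]
```

>>> apply_moves(commands=[[0, 0, 0, 0.002, 0.0018, -0.015, 0], [0, 0, 0, 0.002, 0.0018, -0.03, 0], [0, 0, 0, 0.002, 0.0018, -0.045, 0], [0, 0, 0, 0.002, 0.0018, -0.05, 0], [0, 0, 0, 0.002, 0.0018, -0.05, 0]])

```text
time: 33.85
tool_pos: [0.6676, 0.1798, 0.2119]
ee_rot: [-3.141, -0.003, -3.142]
wrist_force: [0.4, -0.9, -1.4]
width: 0.0588
finger_force: 30.0
```

>>> apply_moves(commands=[[0, 0, 0, 0, 0, -0.004, 0], [0, 0, 0, 0, 0, -0.008, 0], [0, 0, 0, 0, 0, -0.012, 0], [0, 0, 0, 0, 0, -0.014, 0], [0, 0, 0, 0, 0, -0.014, 0]])

```text
time: 34.35
tool_pos: [0.6682, 0.18, 0.1995]
ee_rot: [-3.142, -0.001, -3.141]
wrist_force: [0.2, 0.0, -0.4]
width: 0.0586
finger_force: 30.0
```

>>> apply_moves(commands=[[0, 0, 0, 0, -0.0005, 0, 0], [0, 0, 0, 0, -0.0005, -0.0005, 0], [0, 0, 0, 0, -0.0005, -0.0005, 80], [0, 0, 0, 0, -0.0005, -0.0005, 80], [0, 0, 0, 0, -0.0005, -0.0005, 80]])

```text
time: 34.85
tool_pos: [0.6685, 0.1795, 0.1999]
ee_rot: [3.141, 0.001, -3.141]
wrist_force: [0.6, 0.6, -0.1]
width: 0.0748
finger_force: 0.0
```

>>> apply_moves(commands=[[0, 0, 0, 0, 0, 0.01, 80], [0, 0, 0, 0, 0, 0.03, 80], [0, 0, 0, 0, 0, 0.06, 80], [0, 0, 0, 0, 0, 0.08, 80], [0, 0, 0, 0, 0, 0.08, 80]])

```text
time: 35.35
tool_pos: [0.6697, 0.1798, 0.2852]
ee_rot: [3.14, 0.009, -3.141]
wrist_force: [-1.1, -0.4, 1.1]
width: 0.0749
finger_force: 0.0
```

>>> apply_moves(commands=[[0, 0, 0, -0.04, -0.02, 0, 80], [0, 0, 0, -0.08, -0.04, 0, 80], [0, 0, 0, -0.12, -0.06, 0, 80], [0, 0, 0, -0.15, -0.085, -0.02, 80], [0, 0, 0, -0.18, -0.105, -0.05, 80]])

```text
time: 35.85
tool_pos: [0.4877, 0.0736, 0.2303]
ee_rot: [-3.141, 0.005, -3.141]
wrist_force: [-0.0, 0.3, -0.4]
width: 0.0751
finger_force: 0.0
```

>>> apply_moves(commands=[[0, 0, 0, -0.02, -0.015, -0.03, 70], [0, 0, 0, -0.04, -0.019, -0.06, 70], [0, 0, 0, -0.048, -0.019, -0.075, 70], [0, 0, 0, -0.048, -0.019, -0.075, 70], [0, 0, 0, -0.048, -0.019, -0.075, 70]])

```text
time: 36.35
tool_pos: [0.4404, 0.0555, 0.1545]
ee_rot: [3.142, 0.0, -3.141]
wrist_force: [0.3, -0.0, 0.5]
width: 0.0654
finger_force: 0.0
```

```bash
python3 m.py clamp_ring; python3 m.py clamp_ring
python3 - <<'E'
from h import *
for n in("top","side"):
    c=snap(n,n+"5.png");print(n,"burr",find(c,n,"burr",.194)[:2],"carrier",[r["score"] for r in masks_of(n,"carrier")])
E
```

```text
[([0.4266, 0.0541], 0.98, 0.9)]
36.45 [0.4417 0.0556 0.1558] [ 3.1415  0.0026 -3.1412]
[([0.4266, 0.0541], 1.0, 0.96)]
36.55 [0.4417 0.0556 0.1558] [ 3.1415  0.0024 -3.1411]
top burr [([0.6685, 0.1781], 0.89, 0.52)] carrier [0.55]
side burr [([0.6685, 0.1794], 0.72, 0.51), ([0.4593, -0.4022], 1.88, 0.36)] carrier [0.68, 0.41]
```

>>> apply_moves(commands=[[0, 0, 0, -0.0145, -0.0015, -0.045, 70], [0, 0, 0, -0.0145, -0.0015, -0.09, 70], [0, 0, 0, -0.0145, -0.0015, -0.13, 70], [0, 0, 0, -0.0145, -0.0015, -0.145, 70], [0, 0, 0, -0.0145, -0.0015, -0.149, 70]])

```text
time: 37.35
tool_pos: [0.4236, 0.054, 0.0029]
ee_rot: [3.141, -0.005, -3.141]
wrist_force: [0.0, -0.2, 1.1]
width: 0.0657
finger_force: 0.0
```

>>> apply_moves(commands=[[0, 0, 0, 0, 0, -0.001, 70], [0, 0, 0, 0, 0, -0.002, 70], [0, 0, 0, 0, 0, -0.003, 70], [0, 0, 0, 0, 0, -0.003, 0], [0, 0, 0, 0, 0, -0.003, 0]])

```text
time: 37.85
tool_pos: [0.4265, 0.054, 0.0032]
ee_rot: [3.142, 0.001, -3.141]
wrist_force: [-0.0, -1.2, 0.0]
width: 0.0527
finger_force: 0.0
```

>>> apply_moves(commands=[[0, 0, 0, 0, 0, 0, 0], [0, 0, 0, 0, 0, 0, 0], [0, 0, 0, 0, 0, 0.03, 0], [0, 0, 0, 0, 0, 0.08, 0], [0, 0, 0, 0, 0, 0.13, 0]])

```text
time: 38.35
tool_pos: [0.4246, 0.054, 0.1328]
ee_rot: [-3.142, -0.003, -3.141]
wrist_force: [0.8, 0.6, 0.1]
width: 0.0465
finger_force: 30.0
```

>>> apply_moves(commands=[[0, 0, 0, 0, 0, 0.045, 0], [0, 0, 0, 0, 0, 0.09, 0], [0, 0, 0, 0.03, 0.02, 0.12, 0], [0, 0, 0, 0.07, 0.04, 0.13, 0], [0, 0, 0, 0.11, 0.06, 0.13, 0]])

```text
time: 38.85
tool_pos: [0.5381, 0.1147, 0.2659]
ee_rot: [3.141, 0.006, 3.141]
wrist_force: [0.2, -0.6, 1.2]
width: 0.0466
finger_force: 30.0
```

>>> apply_moves(commands=[[0, 0, 0, 0.04, 0.02, 0, 0], [0, 0, 0, 0.08, 0.04, 0, 0], [0, 0, 0, 0.115, 0.055, 0, 0], [0, 0, 0, 0.131, 0.064, 0, 0], [0, 0, 0, 0.131, 0.064, 0, 0]])

```text
time: 39.35
tool_pos: [0.6681, 0.179, 0.2591]
ee_rot: [-3.141, -0.004, -3.14]
wrist_force: [-0.6, -0.6, -1.2]
width: 0.0461
finger_force: 30.0
```

>>> apply_moves(commands=[[0, 0, 0, 0, 0, 0, 0], [0, 0, 0, 0, 0, 0, 0], [0, 0, 0, 0, 0, 0, 0], [0, 0, 0, 0, 0, 0, 0], [0, 0, 0, 0, 0, 0, 0]])

```text
time: 39.85
tool_pos: [0.6665, 0.1777, 0.2633]
ee_rot: [3.141, 0.001, 3.141]
wrist_force: [-0.3, 0.3, 0.1]
width: 0.0464
finger_force: 30.0
```

```bash
python3 k.py clamp_ring .004
```

```text
39.85 [0.6665 0.1777 0.2633] [3.1414 0.001  3.1415] [-0.3404  0.2906  0.1397] 0.046429801081075577
[([0.6665, 0.1767], 0.96, 0.67)]
```

>>> apply_moves(commands=[[0, 0, 0, 0.0015, 0.0012, -0.01, 0], [0, 0, 0, 0.0015, 0.0012, -0.02, 0], [0, 0, 0, 0.0015, 0.0012, -0.03, 0], [0, 0, 0, 0.0015, 0.0012, -0.04, 0], [0, 0, 0, 0.0015, 0.0012, -0.045, 0]])

```text
time: 40.45
tool_pos: [0.6677, 0.1791, 0.215]
ee_rot: [-3.141, -0.003, -3.141]
wrist_force: [-0.8, 0.5, -1.4]
width: 0.0463
finger_force: 30.0
```

>>> apply_moves(commands=[[0, 0, 0, 0, 0, -0.003, 0], [0, 0, 0, 0, 0, -0.006, 0], [0, 0, 0, 0, 0, -0.008, 0], [0, 0, 0, 0, 0, -0.0095, 0], [0, 0, 0, 0, 0, -0.0095, 0]])

```text
time: 40.95
tool_pos: [0.6684, 0.1792, 0.2081]
ee_rot: [3.141, 0.0, -3.141]
wrist_force: [-0.3, 0.2, -0.3]
width: 0.0461
finger_force: 30.0
```

>>> apply_moves(commands=[[0, 0, 0, 0, 0, -0.0005, 0], [0, 0, 0, 0, 0, -0.0005, 70], [0, 0, 0, 0, 0, -0.0005, 70], [0, 0, 0, 0, 0, -0.0005, 70], [0, 0, 0, 0, 0, 0.005, 70]])

```text
time: 41.45
tool_pos: [0.668, 0.1792, 0.2123]
ee_rot: [-3.141, -0.002, -3.141]
wrist_force: [-0.1, -1.1, 0.2]
width: 0.066
finger_force: 0.0
```

>>> apply_moves(commands=[[0, 0, 0, 0, 0, 0.02, 60], [0, 0, 0, 0, 0, 0.05, 60], [0, 0, 0, -0.02, 0, 0.07, 60], [0, 0, 0, -0.06, 0.02, 0.07, 60], [0, 0, 0, -0.1, 0.04, 0.07, 60]])

```text
time: 41.95
tool_pos: [0.5682, 0.2192, 0.2845]
ee_rot: [3.141, 0.003, 3.14]
wrist_force: [-0.3, 0.8, 0.9]
width: 0.0562
finger_force: 0.0
```

>>> apply_moves(commands=[[0, 0, 0, -0.04, 0.025, 0, 60], [0, 0, 0, -0.075, 0.045, -0.025, 60], [0, 0, 0, -0.1, 0.06, -0.06, 60], [0, 0, 0, -0.125, 0.075, -0.095, 60], [0, 0, 0, -0.128, 0.077, -0.125, 60]])

```text
time: 42.45
tool_pos: [0.4376, 0.2978, 0.1575]
ee_rot: [3.14, -0.0, -3.138]
wrist_force: [0.4, -0.3, -0.8]
width: 0.0562
finger_force: 0.0
```

>>> apply_moves(commands=[[0, 0, 0, 0, 0, 0, 60], [0, 0, 0, 0, 0, 0, 60], [0, 0, 0, 0, 0, 0, 60], [0, 0, 0, 0, 0, 0, 60], [0, 0, 0, 0, 0, 0, 60]])

```text
time: 42.95
tool_pos: [0.4417, 0.2963, 0.1597]
ee_rot: [3.14, 0.003, 3.141]
wrist_force: [-0.4, 0.3, -0.4]
width: 0.0563
finger_force: 0.0
```

```bash
python3 m.py cap; python3 m.py cap
python3 - <<'E'
from h import *
for n in("top","side"):
    c=snap(n);print(n,"clamp",find(c,n,"clamp_ring",.204)[:2],"cap",find(c,n,"cap"))
E
```

```text
[([0.4266, 0.2949], 0.99, 0.59)]
43.05 [0.4411 0.2962 0.1589] [3.1408 0.0014 3.1412]
[([0.4268, 0.2949], 0.94, 0.7)]
43.15 [0.4407 0.2962 0.1583] [3.1412 0.0005 3.1414]
top clamp [([0.6685, 0.1787], 1.0, 0.68)] cap [([0.4182, 0.2944], 0.21, 0.42)]
side clamp [([0.6686, 0.1781], 0.86, 0.6)] cap [([0.427, 0.2969], 0.92, 0.56)]
```

>>> apply_moves(commands=[[0, 0, 0, -0.0138, -0.0013, -0.045, 60], [0, 0, 0, -0.0138, -0.0013, -0.09, 60], [0, 0, 0, -0.0138, -0.0013, -0.13, 60], [0, 0, 0, -0.0138, -0.0013, -0.145, 60], [0, 0, 0, -0.0138, -0.0013, -0.149, 60]])

```text
time: 43.95
tool_pos: [0.4244, 0.2938, 0.006]
ee_rot: [-3.139, -0.005, -3.141]
wrist_force: [0.5, -0.9, -0.5]
width: 0.0564
finger_force: 0.0
```

>>> apply_moves(commands=[[0, 0, 0, 0, 0, 0, 60], [0, 0, 0, 0, 0, 0, 60], [0, 0, 0, 0, 0, 0, 0], [0, 0, 0, 0, 0, 0, 0], [0, 0, 0, 0, 0, 0, 0]])

```text
time: 44.45
tool_pos: [0.4271, 0.2952, 0.0099]
ee_rot: [3.141, 0.002, -3.141]
wrist_force: [0.4, -0.6, 0.3]
width: 0.0357
finger_force: 0.0
```

>>> apply_moves(commands=[[0, 0, 0, 0, 0, 0, 0], [0, 0, 0, 0, 0, 0, 0], [0, 0, 0, 0, 0, 0.03, 0], [0, 0, 0, 0, 0, 0.08, 0], [0, 0, 0, 0, 0, 0.13, 0]])

```text
time: 44.95
tool_pos: [0.4254, 0.2942, 0.1389]
ee_rot: [-3.14, -0.003, -3.141]
wrist_force: [0.5, -0.6, -0.1]
width: 0.0297
finger_force: 30.0
```

>>> apply_moves(commands=[[0, 0, 0, 0, 0, 0.045, 0], [0, 0, 0, 0, 0, 0.09, 0], [0, 0, 0, 0.03, -0.01, 0.12, 0], [0, 0, 0, 0.07, -0.03, 0.135, 0], [0, 0, 0, 0.11, -0.05, 0.135, 0]])

```text
time: 45.45
tool_pos: [0.5385, 0.245, 0.278]
ee_rot: [3.139, 0.007, -3.14]
wrist_force: [-0.0, 0.5, -1.0]
width: 0.0299
finger_force: 30.0
```

>>> apply_moves(commands=[[0, 0, 0, 0.04, -0.02, 0, 0], [0, 0, 0, 0.08, -0.04, 0, 0], [0, 0, 0, 0.115, -0.055, 0, 0], [0, 0, 0, 0.131, -0.066, 0, 0], [0, 0, 0, 0.131, -0.066, 0, 0]])

```text
time: 45.95
tool_pos: [0.6692, 0.1766, 0.271]
ee_rot: [-3.14, -0.004, 3.138]
wrist_force: [-0.3, 0.0, -0.5]
width: 0.0296
finger_force: 30.0
```

>>> apply_moves(commands=[[0, 0, 0, 0, 0, 0, 0], [0, 0, 0, 0, 0, 0, 0], [0, 0, 0, 0, 0, 0, 0], [0, 0, 0, 0, 0, 0, 0], [0, 0, 0, 0, 0, 0, 0]])

```text
time: 46.45
tool_pos: [0.6671, 0.1795, 0.2746]
ee_rot: [3.141, 0.001, -3.14]
wrist_force: [-0.4, 0.7, -0.8]
width: 0.0295
finger_force: 30.0
```

```bash
python3 k.py cap .009
```

```text
46.45 [0.6671 0.1795 0.2746] [ 3.1414  0.0008 -3.1404] [-0.3614  0.7319 -0.8073] 0.029459495367835237
[([0.6656, 0.1784], 0.94, 0.8)]
```

>>> apply_moves(commands=[[0, 0, 0, 0.001, -0.0004, -0.01, 0], [0, 0, 0, 0.001, -0.0004, -0.02, 0], [0, 0, 0, 0.001, -0.0004, -0.03, 0], [0, 0, 0, 0.001, -0.0004, -0.038, 0], [0, 0, 0, 0.001, -0.0004, -0.042, 0]])

```text
time: 47.05
tool_pos: [0.668, 0.1784, 0.2298]
ee_rot: [-3.141, -0.003, -3.142]
wrist_force: [-0.6, 0.1, -0.9]
width: 0.0296
finger_force: 30.0
```

>>> apply_moves(commands=[[0, 0, 0, 0, 0, -0.003, 0], [0, 0, 0, 0, 0, -0.006, 0], [0, 0, 0, 0, 0, -0.009, 0], [0, 0, 0, 0, 0, -0.01, 0], [0, 0, 0, 0, 0, -0.01, 0]])

```text
time: 47.55
tool_pos: [0.6686, 0.1785, 0.222]
ee_rot: [3.141, 0.0, -3.141]
wrist_force: [-0.4, -0.5, -0.7]
width: 0.0293
finger_force: 30.0
```

>>> apply_moves(commands=[[0, 0, 0, 0, 0, -0.001, 0], [0, 0, 0, 0, 0, -0.001, 60], [0, 0, 0, 0, 0, -0.001, 60], [0, 0, 0, 0, 0, -0.001, 60], [0, 0, 0, 0, 0, 0.01, 60]])

```text
time: 48.05
tool_pos: [0.6679, 0.1784, 0.2305]
ee_rot: [-3.141, -0.003, -3.141]
wrist_force: [0.3, -0.5, -0.0]
width: 0.0555
finger_force: 0.0
```

>>> apply_moves(commands=[[0, 0, 0, 0, 0, 0.04, 60], [0, 0, 0, 0, 0, 0.07, 60], [0, 0, 0, -0.01, -0.03, 0.07, 60], [0, 0, 0, -0.025, -0.07, 0.07, 60], [0, 0, 0, -0.04, -0.11, 0.07, 60]])

```text
time: 48.55
tool_pos: [0.6284, 0.0678, 0.3033]
ee_rot: [-3.142, 0.002, -3.14]
wrist_force: [1.2, -1.1, -0.0]
width: 0.0563
finger_force: 0.0
```

>>> apply_moves(commands=[[0, 0, 0, -0.01, -0.02, 0, 60], [0, 0, 0, -0.02, -0.04, 0, 60], [0, 0, 0, -0.02, -0.04, 0, 60], [0, 0, 0, -0.02, -0.04, 0, 60], [0, 0, 0, -0.02, -0.04, 0, 60]])

```text
time: 49.05
tool_pos: [0.609, 0.0294, 0.3023]
ee_rot: [3.141, 0.001, -3.14]
wrist_force: [-0.5, 0.2, -0.8]
width: 0.0566
finger_force: 0.0
```

Run:
```python
from h import *
c=snap("wrist","f1.png");o=get_obs();print(o["time"],o["tool_pos"])
for q in("fork_home","fork_mouth","shaft_tip"): print(q,[(np.round(r["pixel"],1),onz(c,r["pixel"],.1),round(r["score"],2)) for r in place_of("wrist",q)][:3])
print("cap",find(c,"wrist","cap",.211))
for n in("top","side"):
    c=snap(n,n+"6.png");print(n,find(c,n,"cap",.211),[(q,onz(c,r["pixel"],z),round(r["score"],2)) for q,z in(("cup",0),("cup_rim",.052),("cup_handle",.039),("fork_home",.1),("fork_mouth",.1)) for r in place_of(n,q)[:2]])
```

```text
49.1 [0.609  0.0295 0.302 ]
fork_home [(array([376.5, 259. ]), array([0.657 , 0.0884, 0.1   ]), 0.56)]
fork_mouth [(array([334.7, 256.4]), array([0.6539, 0.041 , 0.1   ]), 0.98)]
shaft_tip [(array([  6. , 121.5]), array([ 0.5018, -0.3143,  0.1   ]), 0.35), (array([  1., 191.]), array([ 0.5769, -0.338 ,  0.1   ]), 0.19)]
cap [([0.6673, 0.1762], 0.98, 0.79)]
top [([0.6685, 0.1789], 0.87, 0.62)] [('cup', array([ 0.5785, -0.3729,  0.    ]), 0.79), ('cup', array([ 0.7325, -0.0717,  0.    ]), 0.72), ('cup_rim', array([ 0.5812, -0.3814,  0.052 ]), 0.63), ('cup_handle', array([ 0.5015, -0.3699,  0.039 ]), 0.67), ('cup_handle', array([0.6612, 0.0494, 0.039 ]), 0.27), ('fork_home', array([0.6576, 0.0752, 0.1   ]), 0.92), ('fork_mouth', array([0.6509, 0.0412, 0.1   ]), 0.84)]
side [([0.6708, 0.1822], 1.12, 0.44)] [('cup', array([ 0.5809, -0.372 ,  0.    ]), 0.59), ('cup_rim', array([ 0.5768, -0.3741,  0.052 ]), 0.79), ('cup_handle', array([ 0.5   , -0.3652,  0.039 ]), 0.88), ('fork_home', array([0.6556, 0.0925, 0.1   ]), 0.69), ('fork_mouth', array([0.6511, 0.0427, 0.1   ]), 0.88)]
```

View pics/f1.png

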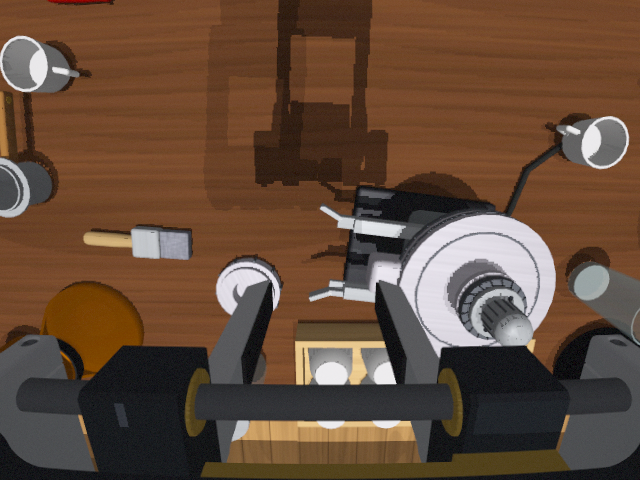

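Run:
```python
import cv2
im=cv2.imread("pics/f1.png")[170:320,300:500]
cv2.imwrite("pics/f1c.png",cv2.resize(im,(800,600),interpolation=cv2.INTER_CUBIC))
```

```text
(no output)
```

View pics/f1c.png

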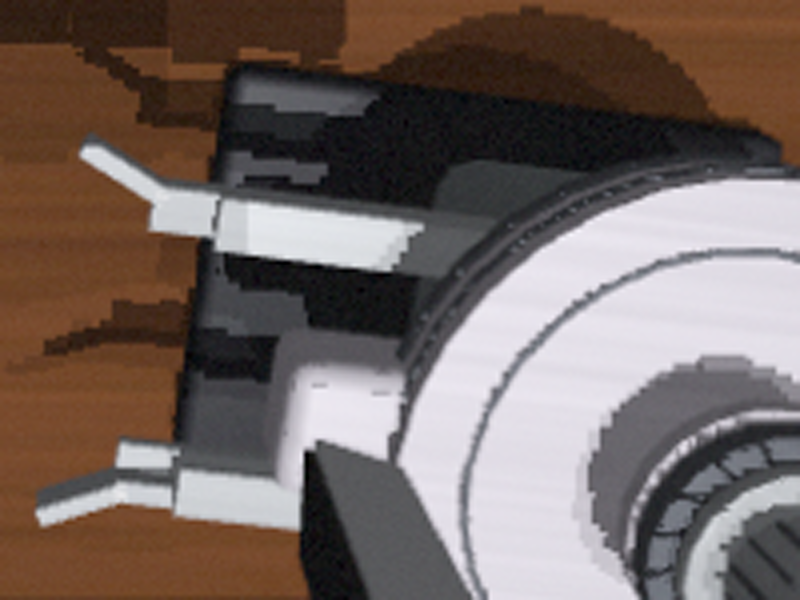

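Run:
```python
from h import *
c=snap("wrist");print(get_obs()["tool_pos"])
def dirn(n,a,b,z):
    A=onz(c,a,z);B=onz(c,b,z);d=B-A;print(n,A,B,"yaw deg",np.degrees(np.arctan2(d[1],d[0])))
dirn("foot",(358.7,187),(495,205),.02)
dirn("lip_in",(354.5,232),(396.3,237.5),.114)
dirn("lip_top_outer",(341.5,216),(405,222.5),.114)
dirn("low lip bottom edge",(343.5,298.5),(374,302),.114)
a=onz(c,(337.5,228),.1);b=onz(c,(329.5,280),.1);print("ledge corners",a,b,(a+b)/2,np.linalg.norm(a-b),"yaw",np.degrees(np.arctan2((b-a)[1],(b-a)[0]))+90)
S=np.array([.6675,.1775])
for y in (82,83,84,85):
    u=np.array([np.cos(np.radians(y)),np.sin(np.radians(y))]);print(y,"mouth",S-.14*u,"home",S-.092*u)
```

```text
[0.6086 0.0285 0.302 ]
foot [0.5858 0.0728 0.02  ] [0.6086 0.255  0.02  ] yaw deg 82.88085146851347
lip_in [0.6212 0.0603 0.114 ] [0.6273 0.1053 0.114 ] yaw deg 82.33019291381547
lip_top_outer [0.6039 0.0462 0.114 ] [0.6108 0.1136 0.114 ] yaw deg 84.13099945086479
low lip bottom edge [0.6986 0.0499 0.114 ] [0.703  0.0845 0.114 ] yaw deg 82.72746578044286
ledge corners [0.6203 0.0427 0.1   ] [0.6819 0.0342 0.1   ] [0.6511 0.0385 0.1   ] 0.062164385287688334 yaw 82.13681174199326
82 mouth [0.648  0.0389] home [0.6547 0.0864]
83 mouth [0.6504 0.0385] home [0.6563 0.0862]
84 mouth [0.6529 0.0383] home [0.6579 0.086 ]
85 mouth [0.6553 0.038 ] home [0.6595 0.0859]
```

>>> apply_moves(commands=[[0, 0, -0.145, -0.02, -0.04, 0, 60], [0, 0, -0.29, -0.03, -0.08, 0, 60], [0, 0, -0.435, -0.045, -0.12, 0, 60], [0, 0, -0.58, -0.06, -0.16, 0, 60], [0, 0, -0.725, -0.07, -0.2, 0, 60]])

```text
time: 50.55
tool_pos: [0.5376, -0.1728, 0.3025]
ee_rot: [3.141, 0.001, 2.411]
wrist_force: [0.4, 0.4, 0.2]
width: 0.0563
finger_force: 0.0
```

>>> apply_moves(commands=[[0, 0, -0.145, -0.01, -0.04, 0, 60], [0, 0, -0.29, -0.02, -0.08, 0, 60], [0, 0, -0.435, -0.03, -0.12, 0, 60], [0, 0, -0.58, -0.04, -0.16, 0, 60], [0, 0, -0.725, -0.05, -0.2, 0, 60]])

```text
time: 51.05
tool_pos: [0.4879, -0.3731, 0.3022]
ee_rot: [3.141, 0.0, 1.686]
wrist_force: [0.6, 0.4, 0.7]
width: 0.0566
finger_force: 0.0
```

>>> apply_moves(commands=[[0, 0, -0.145, 0, 0, -0.01, 60], [0, 0, -0.29, 0, 0, -0.02, 60], [0, 0, -0.435, 0, 0, -0.03, 60], [0, 0, -0.58, 0, 0, -0.04, 60], [0, 0, -0.725, 0, 0, -0.05, 60]])

```text
time: 51.55
tool_pos: [0.4885, -0.3716, 0.2516]
ee_rot: [3.142, -0.0, 0.961]
wrist_force: [-0.8, -0.1, -0.4]
width: 0.0564
finger_force: 0.0
```

>>> apply_moves(commands=[[0, 0, -0.145, 0, 0, -0.02, 50], [0, 0, -0.29, 0, 0, -0.04, 50], [0, 0, -0.435, 0, 0, -0.06, 50], [0, 0, -0.58, 0, 0, -0.08, 50], [0, 0, -0.725, 0, 0, -0.08, 50]])

```text
time: 52.05
tool_pos: [0.4871, -0.3702, 0.1678]
ee_rot: [-3.136, 0.004, 0.236]
wrist_force: [0.5, -0.4, -1.3]
width: 0.0475
finger_force: 0.0
```

>>> apply_moves(commands=[[0, 0, -0.145, 0, 0, 0, 50], [0, 0, -0.29, 0, 0, 0, 50], [0, 0, -0.31, 0, 0, 0, 50], [0, 0, -0.31, 0, 0, 0, 50], [0, 0, -0.31, 0, 0, 0, 50]])

```text
time: 52.55
tool_pos: [0.4886, -0.3715, 0.172]
ee_rot: [3.141, -0.0, -0.066]
wrist_force: [0.3, -0.6, 0.9]
width: 0.0469
finger_force: 0.0
```

```bash
cat > cup.py <<'E'
from h import *
c=snap("wrist","cup%d.png"%int(get_obs()["time"]*100));o=get_obs();print(o["time"],o["tool_pos"],o["ee_rot"])
for q,z in(("cup_rim",.052),("cup_handle",.039),("cup",0)): print(q,[(np.round(r["pixel"],1),onz(c,r["pixel"],z),round(r["score"],2)) for r in place_of("wrist",q)][:3])
E
python3 cup.py; ls pics | grep cup
```

```text
52.6 [ 0.4886 -0.3715  0.172 ] [ 3.1415 -0.0001 -0.0666]
cup_rim [(array([322.5, 128.1]), array([ 0.5792, -0.378 ,  0.052 ]), 0.87), (array([155.3,  46.7]), array([ 0.6503, -0.2528,  0.052 ]), 0.52)]
cup_handle [(array([320.1, 222.9]), array([ 0.4984, -0.3704,  0.039 ]), 0.64)]
cup [(array([323.2, 129.3]), array([ 0.5795, -0.3786,  0.    ]), 0.77)]
cup5255.png
```

Run:
```python
from h import *
c=snap("wrist","cupv.png")
ms=masks_of("wrist","cup");m=ms[0]["mask"];print(ms[0]["extent"],ms[0]["score"])
ys,xs=np.nonzero(m)
A=[]
for y in range(150,300,5):
    s=xs[ys==y]
    if len(s) and 3<len(s)<45: A.append((s.min(),s.max(),y))
A=np.array(A,float);print(A[::3])
pt=np.array([onz(c,((l+r)/2,y),.048) for l,r,y in A if r-l<28]);
d=np.polyfit(pt[:,0],pt[:,1],1);print("slope yaw deg",np.degrees(np.arctan(d[0])),"y at .50",np.polyval(d,.5),"y at .579",np.polyval(d,.579),"x tip",pt[:,0].min())
```

```text
[273.2, 77.6, 372.3, 262.6] 0.56
[[309. 336. 175.]
 [314. 328. 190.]
 [314. 328. 205.]
 [313. 327. 220.]
 [312. 327. 235.]
 [312. 326. 250.]]
slope yaw deg -6.591041946573812 y at .50 -0.37043557870664273 y at .579 -0.37956367399076785 x tip 0.466527896220813
```

View pics/cupv.png

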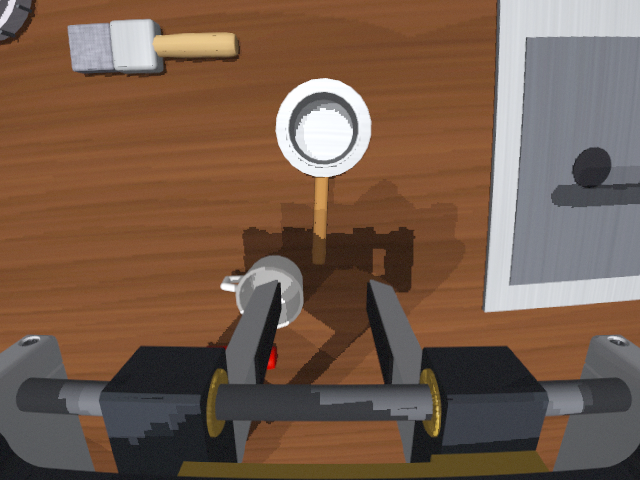

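>>> apply_moves(commands=[[0, 0, -0.04, 0.011, 0.0014, -0.04, 40], [0, 0, -0.04, 0.011, 0.0014, -0.08, 40], [0, 0, -0.04, 0.011, 0.0014, -0.12, 40], [0, 0, -0.04, 0.011, 0.0014, -0.145, 40], [0, 0, -0.04, 0.011, 0.0014, -0.152, 40]])

```text
time: 53.35
tool_pos: [0.4973, -0.3681, 0.0156]
ee_rot: [-3.137, 0.006, -0.108]
wrist_force: [-0.4, 0.5, 0.2]
width: 0.0376
finger_force: 0.0
```

>>> apply_moves(commands=[[0, 0, 0, 0, 0, 0, 40], [0, 0, 0, 0, 0, 0, 40], [0, 0, 0, 0, 0, 0, 40], [0, 0, 0, 0, 0, 0, 0], [0, 0, 0, 0, 0, 0, 0]])

```text
time: 53.85
tool_pos: [0.5002, -0.3706, 0.0213]
ee_rot: [3.14, -0.002, -0.108]
wrist_force: [-0.3, 0.5, -0.1]
width: 0.0246
finger_force: 0.0
```

>>> apply_moves(commands=[[0, 0, 0, 0, 0, 0, 0], [0, 0, 0, 0, 0, 0, 0], [0, 0, 0, 0, 0, 0, 0], [0, 0, 0, 0, 0, 0.01, 0], [0, 0, 0, 0, 0, 0.03, 0]])

```text
time: 54.35
tool_pos: [0.4979, -0.3687, 0.0479]
ee_rot: [-3.138, 0.005, -0.108]
wrist_force: [-0.6, -0.1, -1.9]
width: 0.0118
finger_force: 30.0
```

```bash
python3 cup.py;python3 -c "
from h import *
o=get_obs();print(o['wrist_force'],o['wrist_torque'],o['width'],o['finger_force'])"
```

```text
54.4 [ 0.5005 -0.3709  0.0535] [ 3.1394 -0.0026 -0.1081]
cup_rim [(array([320.3, 148.3]), array([ 0.5757, -0.3769,  0.052 ]), 0.97)]
cup_handle [(array([322.2, 313.7]), array([ 0.4824, -0.3674,  0.039 ]), 0.96)]
cup [(array([321. , 145.6]), array([ 0.5758, -0.3767,  0.    ]), 0.66)]
[ 0.1373  0.28   -2.1422] [ 0.0663  0.2591 -0.0043] 0.012304596330198075 29.97022122144699
```

>>> apply_moves(commands=[[0, 0, 0, 0, 0, 0.03, 0], [0, 0, 0, 0, 0, 0.06, 0], [0, 0, 0.1, 0.01, 0, 0.075, 0], [0, 0, 0.22, 0.02, 0.02, 0.075, 0], [0, 0, 0.35, 0.03, 0.04, 0.075, 0]])

```text
time: 55.05
tool_pos: [0.5295, -0.33, 0.1245]
ee_rot: [-3.141, 0.0, 0.246]
wrist_force: [-0.2, -0.1, -2.2]
width: 0.0117
finger_force: 30.0
```

>>> apply_moves(commands=[[0, 0, 0.13, 0.01, 0.02, 0, 0], [0, 0, 0.26, 0.02, 0.04, 0, 0], [0, 0, 0.39, 0.03, 0.06, 0, 0], [0, 0, 0.52, 0.04, 0.08, 0, 0], [0, 0, 0.65, 0.05, 0.1, 0, 0]])

```text
time: 55.55
tool_pos: [0.5792, -0.229, 0.1233]
ee_rot: [-3.139, 0.001, 0.897]
wrist_force: [0.2, 0.2, -1.6]
width: 0.0114
finger_force: 30.0
```

>>> apply_moves(commands=[[0, 0, 0.13, 0.01, 0.03, 0, 0], [0, 0, 0.26, 0.02, 0.06, 0, 0], [0, 0, 0.39, 0.03, 0.09, 0, 0], [0, 0, 0.5, 0.045, 0.11, 0, 0], [0, 0, 0.553, 0.051, 0.12, 0, 0]])

```text
time: 56.05
tool_pos: [0.6308, -0.1076, 0.1233]
ee_rot: [-3.14, -0.001, 1.45]
wrist_force: [0.3, -0.1, -0.8]
width: 0.0116
finger_force: 30.0
```

>>> apply_moves(commands=[[0, 0, 0, 0, 0, 0, 0], [0, 0, 0, 0, 0, -0.02, 0], [0, 0, 0, 0, 0, -0.035, 0], [0, 0, 0, 0, 0, -0.035, 0], [0, 0, 0, 0, 0, -0.035, 0]])

```text
time: 56.55
tool_pos: [0.6297, -0.1106, 0.089]
ee_rot: [-3.139, -0.0, 1.443]
wrist_force: [-0.3, -0.4, -1.7]
width: 0.0115
finger_force: 30.0
```

```bash
cat > al.py <<'E'
from h import *
o=get_obs();p=o["tool_pos"];y=o["ee_rot"][2];print(o["time"],p,o["ee_rot"],o["wrist_force"])
u=np.array([np.cos(y),np.sin(y),0])
rim=p+.0792*u;rim[2]=p[2]-.0213+.052
print("expected rim",rim)
cs={n:snap(n,"al_%s_%d.png"%(n,int(o["time"]*100))) for n in("wrist","side","top")}
for q in("cup_rim","cup_handle"):
    ob=[]
    for n,c in cs.items():
        for r in place_of(n,q)[:1]:
            e=proj(c,rim if q=="cup_rim" else np.r_[p[:2],p[2]+.0177])[0]
            print(q,n,np.round(r["pixel"],1),"exp",e.round(1),round(r["score"],2)); ob.append((c,r["pixel"]))
    if len(ob)>1: print(tri(ob))
    if len(ob)>2: print("side+top",tri(ob[1:]))
E
python3 al.py
```

```text
56.55 [ 0.6297 -0.1106  0.089 ] [-3.1394 -0.0001  1.4435] [-0.2629 -0.3992 -1.7197]
expected rim [ 0.6398 -0.032   0.1197]
cup_rim wrist [321.  150.5] exp [323.9 145.3] 0.98
cup_rim side [347.4 223.1] exp [348.9 226.6] 0.71
cup_rim top [319.6 197.5] exp [319.5 196.2] 0.72
(array([ 0.6358, -0.0322,  0.1333]), [np.float64(8.194807837317612), np.float64(0.7277342223287036), np.float64(0.9019644593108092)])
side+top (array([ 0.633 , -0.0325,  0.1363]), [np.float64(0.015665252782641973), np.float64(0.016767329617142265)])
cup_handle wrist [322. 312.] exp [323.9 309.2] 0.59
cup_handle side [370.4 250.3] exp [370.  249.3] 0.52
(array([ 0.6286, -0.1126,  0.1056]), [np.float64(0.22715806667726585), np.float64(0.0486125939503527)])
```

```bash
cat > tilt.py <<'E'
from h import *
o=get_obs();p=o["tool_pos"];R=Ro.from_euler("xyz",o["ee_rot"]).as_matrix()
y=o["ee_rot"][2];u=np.array([np.cos(y),np.sin(y),0]);v=np.array([-u[1],u[0],0]);g=p+[0,0,.0188]
a=np.linspace(0,2*np.pi,90)
def rim(t,dx,dz,dv):
    # t>0: cup droops (rotation about v through the grip point)
    pts=[]
    for z in(.052,.056):
        for q in np.c_[.0792+dx+.038*np.cos(a),dv+.038*np.sin(a),0*a+z-.0213-.0188+dz]:
            l,w,h=q;pts.append(g+u*(l*np.cos(t)+h*np.sin(t))+v*w+np.array([0,0,1])*(h*np.cos(t)-l*np.sin(t)))
    return np.array(pts)
for n in("wrist","side","top"):
    c=snap(n,"t_%s_%d.png"%(n,int(o["time"]*100)))
    ms=masks_of(n,"cup")
    if not ms: print(n,"none");continue
    e=np.array(ms[0]["extent"])
    for td in(-4,-2,0,2,4):
        P=proj(c,rim(np.radians(td),0,0,0));print(n,td,"model L,T,R,B",P.min(0).round(1),P.max(0).round(1),"mask",e,round(ms[0]["score"],2))
E
python3 tilt.py; python3 -c "
import cv2,glob
im=cv2.imread(sorted(glob.glob('pics/t_wrist_*.png'))[-1])
im2=cv2.imread(sorted(glob.glob('pics/t_side_*.png'))[-1])[150:300,260:420]
im2=cv2.resize(im2,(640,600),interpolation=cv2.INTER_CUBIC)
cv2.imwrite('pics/mix.png',im2);cv2.imwrite('pics/mixw.png',im)"
```

```text
wrist -4 model L,T,R,B [223.5  37.9] [424.9 243.8] mask [225.6  43.8 421.3 379.5] 0.63
wrist -2 model L,T,R,B [225.3  38.6] [423.  241.3] mask [225.6  43.8 421.3 379.5] 0.63
wrist 0 model L,T,R,B [227.2  39.7] [421.1 239.1] mask [225.6  43.8 421.3 379.5] 0.63
wrist 2 model L,T,R,B [229.   41.2] [419.3 236.9] mask [225.6  43.8 421.3 379.5] 0.63
wrist 4 model L,T,R,B [230.7  43. ] [417.5 234.9] mask [225.6  43.8 421.3 379.5] 0.63
side -4 model L,T,R,B [333.8 212. ] [365.2 236.3] mask [333.  225.4 378.7 262. ] 0.8
side -2 model L,T,R,B [333.6 213. ] [365.  236.7] mask [333.  225.4 378.7 262. ] 0.8
side 0 model L,T,R,B [333.4 214. ] [364.8 237. ] mask [333.  225.4 378.7 262. ] 0.8
side 2 model L,T,R,B [333.3 215. ] [364.6 237.5] mask [333.  225.4 378.7 262. ] 0.8
side 4 model L,T,R,B [333.2 216. ] [364.4 237.9] mask [333.  225.4 378.7 262. ] 0.8
top -4 model L,T,R,B [302.9 178.4] [336.6 211.7] mask [300.1 179.5 339.3 209.3] 0.75
top -2 model L,T,R,B [302.6 178.7] [336.3 211.9] mask [300.1 179.5 339.3 209.3] 0.75
top 0 model L,T,R,B [302.4 179. ] [336.  212.1] mask [300.1 179.5 339.3 209.3] 0.75
top 2 model L,T,R,B [302.3 179.3] [335.8 212.3] mask [300.1 179.5 339.3 209.3] 0.75
top 4 model L,T,R,B [302.2 179.6] [335.6 212.5] mask [300.1 179.5 339.3 209.3] 0.75
```

View pics/mix.png

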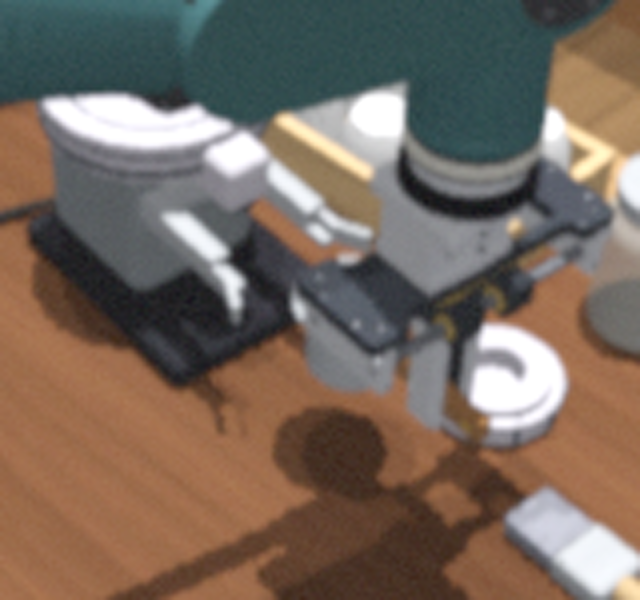

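>>> apply_moves(commands=[[0, 0, 0, 0.001, 0, -0.006, 0], [0, 0, 0, 0.0015, 0, -0.012, 0], [0, 0, 0, 0.0015, 0, -0.017, 0], [0, 0, 0, 0.0015, 0, -0.017, 0], [0, 0, 0, 0.0015, 0, -0.017, 0]])

```text
time: 57.8
tool_pos: [0.6319, -0.11, 0.0725]
ee_rot: [-3.141, -0.0, 1.445]
wrist_force: [-0.3, -0.5, -1.5]
width: 0.0118
finger_force: 30.0
```

Run:
```python
from h import *
o=get_obs();print(o["time"],o["tool_pos"],o["ee_rot"],o["wrist_force"],o["wrist_torque"])
c=snap("wrist","ins1.png")
for q in("fork_mouth","fork_home","cup_rim"): print(q,[(np.round(r["pixel"],1),onz(c,r["pixel"],.1),round(r["score"],2)) for r in place_of("wrist",q)][:2])
print(masks_of("wrist","cup")[0]["extent"])
print("exp mouth",proj(c,[.6505,.040,.1]),"home",proj(c,[.6565,.0877,.1]))
```

```text
57.8 [ 0.6319 -0.11    0.0725] [-3.1409 -0.0001  1.4448] [-0.3131 -0.4865 -1.5457] [-0.2373  0.0834 -0.0044]
fork_mouth []
fork_home []
cup_rim [(array([322.5, 146.6]), array([ 0.6411, -0.0319,  0.1   ]), 0.91)]
[226.3, 43.0, 420.3, 379.7]
exp mouth [[323.1128 -52.7533]] home [[ 322.9552 -191.0007]]
```

View pics/ins1.png

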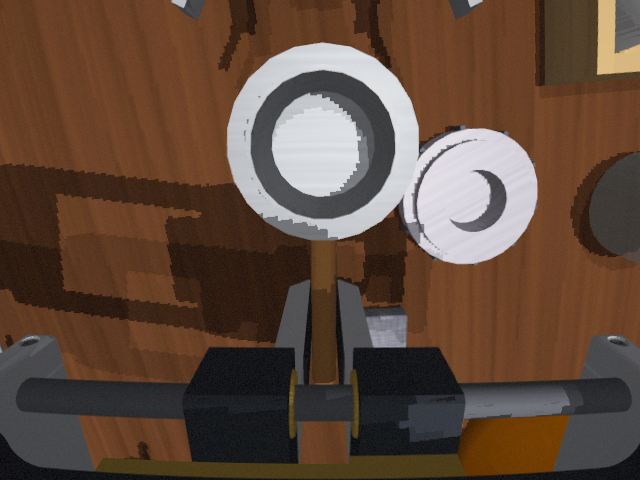

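>>> apply_moves(commands=[[0, 0, 0, 0.002, 0, 0, 0], [0, 0, 0, 0.0035, 0.012, 0, 0], [0, 0, 0, 0.005, 0.024, 0, 0], [0, 0, 0, 0.0065, 0.036, 0, 0], [0, 0, 0, 0.007, 0.04, 0, 0]])

```text
time: 58.55
tool_pos: [0.6392, -0.0678, 0.073]
ee_rot: [-3.142, -0.001, 1.447]
wrist_force: [0.1, 0.1, -1.2]
width: 0.0118
finger_force: 30.0
```

Run:
```python
from h import *
o=get_obs();print(o["time"],o["tool_pos"],o["ee_rot"],o["wrist_force"],o["wrist_torque"])
c=snap("wrist","ins2.png")
for q in("fork_mouth","fork_home"): print(q,[(np.round(r["pixel"],1),onz(c,r["pixel"],.1),round(r["score"],2)) for r in place_of("wrist",q)][:2])
s=snap("side");t=snap("top")
cv2.imwrite("pics/ins2m.png",cv2.cvtColor(np.vstack([c["im"][:300]]),cv2.COLOR_RGB2BGR))
```

```text
58.55 [ 0.6392 -0.0678  0.073 ] [-3.1415 -0.0007  1.4469] [ 0.0632  0.1216 -1.2325] [-0.1918  0.0812 -0.0346]
fork_mouth []
fork_home []
```

View pics/ins2m.png

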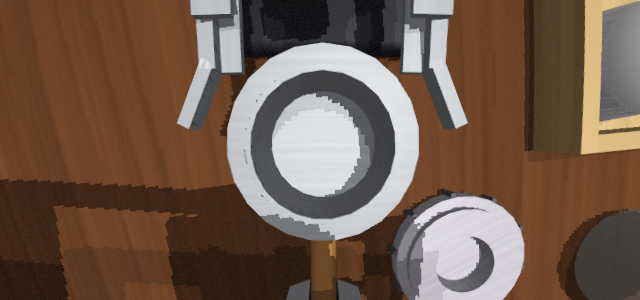

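>>> apply_moves(commands=[[0, 0, 0, 0.001, 0.008, -0.001, 0], [0, 0, 0, 0.002, 0.016, -0.001, 0], [0, 0, 0, 0.003, 0.024, -0.001, 0], [0, 0, 0, 0.004, 0.03, -0.001, 0], [0, 0, 0, 0.0045, 0.036, -0.001, 0]])

```text
time: 59.3
tool_pos: [0.6437, -0.0333, 0.072]
ee_rot: [3.141, 0.0, 1.445]
wrist_force: [-1.4, -0.9, -1.5]
width: 0.0116
finger_force: 30.0
```

Run:
```python
from h import *
o=get_obs();print(o["time"],o["tool_pos"],o["ee_rot"],o["wrist_force"],o["wrist_torque"])
c=snap("wrist","ins3.png")
print(masks_of("wrist","cup")[0]["extent"])
cv2.imwrite("pics/ins3m.png",cv2.cvtColor(c["im"][:300,120:520],cv2.COLOR_RGB2BGR))
```

```text
59.3 [ 0.6437 -0.0333  0.072 ] [3.1414 0.     1.4452] [-1.438  -0.8866 -1.5323] [-0.175   0.1075  0.0522]
[227.6, 54.2, 418.5, 381.2]
```

View pics/ins3m.png

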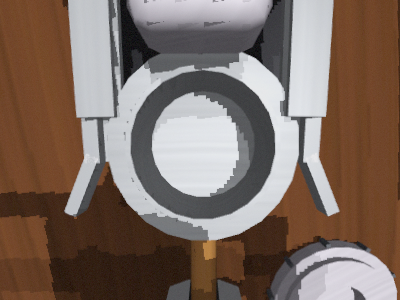

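>>> apply_moves(commands=[[0, 0, 0, 0.001, 0.007, 0, 0], [0, 0, 0, 0.0018, 0.014, 0, 0], [0, 0, 0, 0.0027, 0.021, 0, 0], [0, 0, 0, 0.0035, 0.028, 0, 0], [0, 0, 0, 0.0038, 0.03, 0, 0]])

```text
time: 59.9
tool_pos: [0.6474, -0.003, 0.072]
ee_rot: [3.142, -0.0, 1.446]
wrist_force: [-0.8, 0.7, -2.3]
width: 0.0119
finger_force: 30.0
```

>>> apply_moves(commands=[[0, 0, 0, 0.0003, 0.002, 0, 0], [0, 0, 0, 0.0005, 0.004, 0, 0], [0, 0, 0, 0.0008, 0.006, 0, 0], [0, 0, 0, 0.001, 0.008, 0, 0], [0, 0, 0, 0.001, 0.008, 0, 0]])

```text
time: 60.4
tool_pos: [0.6484, 0.0041, 0.072]
ee_rot: [3.142, -0.0, 1.445]
wrist_force: [-0.4, -0.1, -0.3]
width: 0.0117
finger_force: 30.0
```

>>> apply_moves(commands=[[0, 0, 0, 0.0002, 0.0015, 0, 0], [0, 0, 0, 0.0004, 0.003, 0, 0], [0, 0, 0, 0.0005, 0.0045, 0, 0], [0, 0, 0, 0.0005, 0.0045, 0, 0], [0, 0, 0, 0.0005, 0.0045, 0, 0]])

```text
time: 60.9
tool_pos: [0.6489, 0.0084, 0.072]
ee_rot: [3.141, 0.0, 1.445]
wrist_force: [0.3, 0.5, -1.7]
width: 0.0121
finger_force: 30.0
```

>>> apply_moves(commands=[[0, 0, 0, 0.0001, 0.001, 0, 0], [0, 0, 0, 0.0002, 0.002, 0, 0], [0, 0, 0, 0.0003, 0.003, 0, 0], [0, 0, 0, 0.0003, 0.003, 0, 0], [0, 0, 0, 0.0003, 0.003, 0, 0]])

```text
time: 61.4
tool_pos: [0.649, 0.0091, 0.072]
ee_rot: [-3.142, 0.004, 1.444]
wrist_force: [-0.6, -5.4, -0.4]
width: 0.0117
finger_force: 30.0
```

>>> apply_moves(commands=[[0, 0, 0, 0, 0, -0.0005, 0], [0, 0, 0, 0, 0, -0.001, 0], [0, 0, 0, 0, 0, -0.0015, 0], [0, 0, 0, 0, 0, -0.002, 0], [0, 0, 0, 0, 0, -0.002, 0]])

```text
time: 61.9
tool_pos: [0.6493, 0.0093, 0.0708]
ee_rot: [3.141, 0.003, 1.444]
wrist_force: [-1.9, -6.0, 1.3]
width: 0.0115
finger_force: 30.0
```

>>> apply_moves(commands=[[0, 0, 0, 0, 0.0005, -0.0005, 0], [0, 0, 0, 0, 0.0005, -0.001, 0], [0, 0, 0, 0, 0.0005, -0.0015, 0], [0, 0, 0, 0, 0.0005, -0.0015, 0], [0, 0, 0, 0, 0.0005, -0.0015, 0]])

```text
time: 62.4
tool_pos: [0.6492, 0.0096, 0.0693]
ee_rot: [3.141, 0.003, 1.444]
wrist_force: [-1.5, -6.8, 0.4]
width: 0.0118
finger_force: 30.0
```

>>> apply_moves(commands=[[0, 0, 0, 0, 0, -0.0005, 0], [0, 0, 0, 0, 0, -0.001, 0], [0, 0, 0, 0, 0, -0.001, 0], [0, 0, 0, 0, 0, -0.001, 0], [0, 0, 0, 0, 0, -0.001, 0]])

```text
time: 62.9
tool_pos: [0.6492, 0.0098, 0.0684]
ee_rot: [3.141, 0.003, 1.444]
wrist_force: [-1.8, -5.6, 0.0]
width: 0.012
finger_force: 30.0
```

>>> apply_moves(commands=[[0, 0, 0, 0, 0, -0.0005, 0], [0, 0, 0, 0, 0, -0.001, 0], [0, 0, 0, 0, 0, -0.0015, 0], [0, 0, 0, 0, 0, -0.0015, 0], [0, 0, 0, 0, 0, -0.0015, 0]])

```text
time: 63.4
tool_pos: [0.6492, 0.0101, 0.0668]
ee_rot: [3.141, 0.003, 1.444]
wrist_force: [-1.4, -5.5, 0.9]
width: 0.0118
finger_force: 30.0
```

>>> apply_moves(commands=[[0, 0, 0, -0.0001, -0.0005, 0, 0], [0, 0, 0, -0.0002, -0.001, 0, 0], [0, 0, 0, -0.0002, -0.0015, 0, 0], [0, 0, 0, -0.0002, -0.0015, 0, 0], [0, 0, 0, -0.0002, -0.0015, 0, 0]])

```text
time: 63.9
tool_pos: [0.6491, 0.0102, 0.0661]
ee_rot: [3.141, 0.0, 1.445]
wrist_force: [-1.2, -4.0, 1.1]
width: 0.0116
finger_force: 30.0
```

Run:
```python
from h import *
o=get_obs();print(o["time"],o["tool_pos"],o["ee_rot"],o["wrist_force"],o["wrist_torque"])
c=snap("wrist","ins4.png");ob=[]
for n in("side","top"):
    d=snap(n,"ins4_%s.png"%n)
    r=place_of(n,"cup_handle")[:1];print(n,[(q["pixel"],q["score"]) for q in r])
print(masks_of("wrist","cup")[0]["extent"])
a=cv2.resize(cv2.imread("pics/ins4.png")[:300,120:520],(400,300));b=cv2.resize(cv2.imread("pics/ins4_side.png")[150:300,260:460],(400,300),interpolation=cv2.INTER_CUBIC)
cv2.imwrite("pics/ins4m.png",np.vstack([a,b]))
```

```text
63.9 [0.6491 0.0102 0.0661] [3.1411 0.0004 1.4446] [-1.1735 -3.968   1.0972] [-0.5707  0.2108  0.049 ]
side [([338.8, 225.8], 0.5)]
top []
[232.6, 93.0, 408.9, 379.3]
```

View pics/ins4m.png

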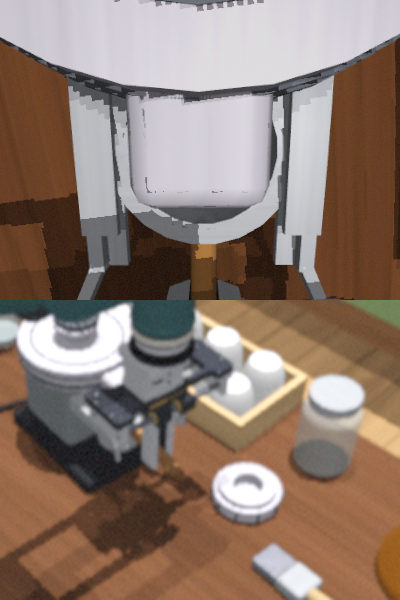

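>>> apply_moves(commands=[[0, 0, 0, 0.0002, 0.0015, 0.001, 0], [0, 0, 0, 0.0002, 0.0015, 0.002, 0], [0, 0, 0, 0.0002, 0.0015, 0.0025, 0], [0, 0, 0, 0.0002, 0.0015, 0.0025, 0], [0, 0, 0, 0.0002, 0.0015, 0.0025, 0]])

```text
time: 64.7
tool_pos: [0.6486, 0.0101, 0.0674]
ee_rot: [-3.14, 0.003, 1.444]
wrist_force: [0.2, -8.0, -2.1]
width: 0.0118
finger_force: 30.0
```

>>> apply_moves(commands=[[0, 0, 0, 0, 0, 0, 25], [0, 0, 0, 0, 0, 0, 25], [0, 0, 0, 0, 0, 0, 25], [0, 0, 0, 0, 0, 0, 25], [0, 0, 0, 0, 0, 0, 25]])

```text
time: 65.2
tool_pos: [0.6493, 0.0125, 0.0686]
ee_rot: [3.141, -0.001, 1.445]
wrist_force: [-0.5, -0.1, -0.1]
width: 0.0241
finger_force: 0.0
```

Run:
```python
from h import *
o=get_obs();print(o["time"],o["tool_pos"],o["ee_rot"],o["wrist_force"],o["wrist_torque"],o["width"])
c=snap("wrist","ins5.png");print(masks_of("wrist","cup")[0]["extent"])
```

```text
65.2 [0.6493 0.0125 0.0686] [ 3.1413 -0.0006  1.4453] [-0.4806 -0.0668 -0.124 ] [-0.0998  0.0856  0.0363] 0.02405881862423877
[235.4, 104.7, 407.6, 381.0]
```

>>> apply_moves(commands=[[0, 0, 0, 0, 0, 0.01, 25], [0, 0, 0, 0, 0, 0.03, 25], [0, 0, 0, 0, 0, 0.06, 25], [0, 0, 0, 0, -0.02, 0.1, 25], [0, 0, 0, -0.01, -0.06, 0.12, 40]])

```text
time: 65.8
tool_pos: [0.6412, -0.0464, 0.1936]
ee_rot: [3.134, -0.001, 1.449]
wrist_force: [1.2, -1.0, 0.5]
width: 0.0288
finger_force: 0.0
```

>>> apply_moves(commands=[[0, 0, 0, -0.01, -0.02, 0.04, 40], [0, 0, 0, -0.02, -0.04, 0.08, 40], [0, 0, 0, -0.03, -0.06, 0.1, 40], [0, 0, 0, -0.03, -0.08, 0.1, 40], [0, 0, 0, -0.03, -0.08, 0.1, 40]])

```text
time: 66.3
tool_pos: [0.6092, -0.1304, 0.2906]
ee_rot: [3.138, 0.001, 1.441]
wrist_force: [-0.2, 0.3, -0.6]
width: 0.0378
finger_force: 0.0
```

Run:
```python
from h import *
o=get_obs();print(o["time"],o["tool_pos"],o["ee_rot"])
w=snap("wrist","fin_w.png")
print("wrist rim",[(onz(w,r["pixel"],.1),round(r["score"],2)) for r in place_of("wrist","cup_rim")[:1]],"handle",[(onz(w,r["pixel"],.087),round(r["score"],2)) for r in place_of("wrist","cup_handle")[:1]],"home",[(onz(w,r["pixel"],.1),round(r["score"],2)) for r in place_of("wrist","fork_home")[:1]])
print("cap",find(w,"wrist","cap",.211),"clamp",find(w,"wrist","clamp_ring",.204))
for n in("side","top"):
    c=snap(n,"fin_%s.png"%n);print(n,[(q,onz(c,r["pixel"],z).round(3),round(r["score"],2)) for q,z in(("cup_rim",.1),("cup_handle",.087),("espresso_cup1",0),("brush",0),("screwdriver",0),("upper_burr",0)) for r in place_of(n,q)[:2]],find(c,n,"cap",.211))
b=cv2.resize(cv2.imread("pics/fin_side.png")[110:290,220:400],(400,400),interpolation=cv2.INTER_CUBIC)
a=cv2.resize(cv2.imread("pics/fin_w.png"),(400,300))
cv2.imwrite("pics/fin.png",np.hstack([np.vstack([a,np.zeros((100,400,3),np.uint8)]),b]))
```

```text
66.3 [ 0.6092 -0.1304  0.2906] [3.138  0.0012 1.4413]
wrist rim [] handle [(array([0.6445, 0.0067, 0.087 ]), 0.8)] home []
cap [] clamp [([0.6453, -0.1356], 0.66, 0.64)]
side [('cup_rim', array([0.663, 0.098, 0.1  ]), 0.7), ('cup_rim', array([0.78 , 0.322, 0.1  ]), 0.29), ('cup_handle', array([0.639, 0.008, 0.087]), 0.76), ('espresso_cup1', array([ 0.435, -0.313,  0.   ]), 0.88), ('espresso_cup1', array([0.835, 0.374, 0.   ]), 0.32), ('brush', array([ 0.657, -0.228,  0.   ]), 0.92), ('screwdriver', array([ 0.348, -0.235,  0.   ]), 0.58), ('screwdriver', array([ 0.441, -0.307,  0.   ]), 0.27), ('upper_burr', array([ 0.721, -0.076,  0.   ]), 0.66)] [([0.6704, 0.1804], 1.09, 0.78), ([0.5093, -0.3015], 2.66, 0.48)]
top [('cup_rim', array([0.653, 0.088, 0.1  ]), 0.95), ('cup_rim', array([0.699, 0.191, 0.1  ]), 0.15), ('cup_handle', array([0.652, 0.006, 0.087]), 0.86), ('espresso_cup1', array([ 0.43 , -0.318,  0.   ]), 0.71), ('espresso_cup1', array([0.526, 0.359, 0.   ]), 0.56), ('brush', array([ 0.663, -0.237,  0.   ]), 0.64), ('brush', array([0.72 , 0.222, 0.   ]), 0.57), ('screwdriver', array([ 0.349, -0.225,  0.   ]), 0.57), ('screwdriver', array([0.681, 0.044, 0.   ]), 0.36), ('upper_burr', array([ 0.736, -0.075,  0.   ]), 0.58)] [([0.6685, 0.1783], 0.89, 0.61)]
```

View pics/fin.png

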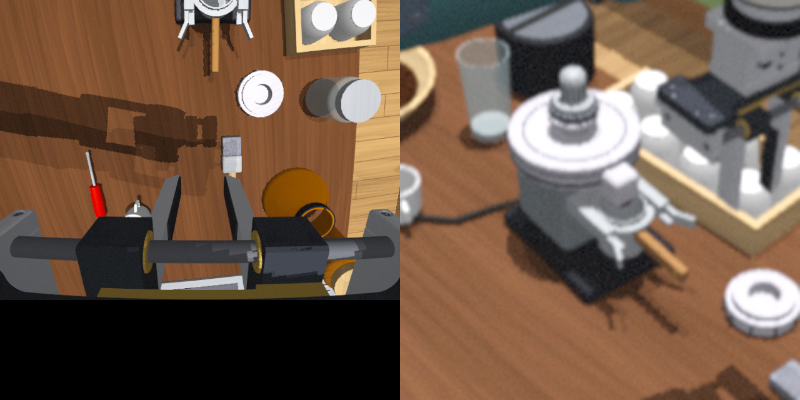

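Run:
```python
from h import *
w=snap("wrist");o=get_obs();print(o["tool_pos"])
im=w["im"].astype(int);hsv=cv2.cvtColor(w["im"],cv2.COLOR_RGB2HSV)
m=max(masks_of("wrist","cup"),key=lambda r:r["score"]);print(m["extent"],m["score"])
P=proj(w,[[.644,-.029,.096],[.6415,-.030,.096],[.6565,.0877,.1]]);print(P)
x0,y0=344,105
print(im[60:130:3,344])
ys,xs=np.nonzero(m["mask"])
pts=[]
for y in range(70,112,4):
    s=xs[ys==y]
    if len(s)>3 and len(s)<25: pts.append(onz(w,((s.min()+s.max())/2,y),.096))
pts=np.array(pts);print(pts[[0,-1]] if len(pts) else None)
if len(pts)>2: print("yaw",np.degrees(np.arctan2(*(np.polyfit(pts[:,1],pts[:,0],1)[0],1))))
print("mask bottom on handle top:",onz(w,(344,m["extent"][3]),.096),onz(w,(344,m["extent"][3]),.078))
```

```text
[ 0.6092 -0.1281  0.2885]
[310.3, 0.0, 381.8, 116.7] 0.94
[[345.8184 116.7005]
 [343.4249 118.0688]
 [345.2322 -16.3939]]
[[203 149  82]
 [204 149  80]
 [204 149  84]
 [205 150  84]
 [204 150  84]
 [204 148  84]
 [205 150  85]
 [204 150  84]
 [204 150  85]
 [204 148  84]
 [206 151  86]
 [204 150  83]
 [205 150  82]
 [206 152  86]
 [206 151  85]
 [206 151  86]
 [204 150  83]
 [204 152  86]
 [206 152  88]
 [159 109  60]
 [119  76  43]
 [120  77  47]
 [124  77  45]
 [124  80  45]]
[[ 0.6485  0.014   0.096 ]
 [ 0.6439 -0.0226  0.096 ]]
yaw 6.996332568744841
mask bottom on handle top: [ 0.6422 -0.0288  0.096 ] [ 0.6433 -0.0279  0.078 ]
```

```bash
python3 -c "
from bench import *
print(close_job())"
```

```text
the job is handed in; nothing more can be done
None
```

The grinder is back together and handed in: three spacers, carrier, burr, clamp ring and cap stacked on the shaft, and the cup against the stop in the fork with its handle straight out. The last pictures show nothing else on the counter moved, but one descent tapped the counter at about 46 N through the fingers and I don't know how the 40 N rule treats that.

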